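# Return two half-bottles to the carrier and present the chosen one

## Robot

A 6-joint arm with a two-finger parallel gripper is mounted at the origin on the work surface. World frame = base frame: x ahead of the robot, y to its left, z up, the work surface at z = 0. Lengths are in m, angles in rad, forces in N, time in s.
With the tool pointing down it reaches from about 0.35 to 0.875 m from the base axis. Payload 4.2 kg.
Tool frame: the origin (TCP) lies midway between the tips of the shut fingers; the grasp point (between the pads) lies 19 mm behind it; z points along the fingers, y is the line along which they close (so a half turn about z gives the same grasp; the last joint's range is limited). The gripper opens to 87 mm and grips with 3 to 60 N. Pads are 19 mm wide; open, the fingers measure 117 mm over their backs; the gripper's body (75 mm by 190 mm) begins 51 mm behind the grasp point.
Start: joints at [1.602, 0.385, 0.008, 0, -1.194, -0.259], TCP at [0.141, 0.609, 0.185] pointing down, gripper open.
Joint ranges: [-3.14, 3.14], [-1.21, 2.06], [-1.07, 1.41], [-3.16, 2.05], [-2.99, -0.16], [-3.1, 3.1]. Speed limits (rad/s): [2.79, 2.79, 3.14, 3.14, 3.14, 3.14].

## Interface

Orientations are given as a 3x3 rotation matrix whose columns are the frame's x, y, z axes.
In Python, from cell import bot gives the robot as it stands.
- The arm moves only by the tool drive_tool, never from a script. Its argument "rows" is a list of rows, each an object with "translation": the shift along the tool's x, y, z in units of 25 mm (1.0 is 25 mm), a list of three; "turn": the turn about the tool's z in units of 5 degrees (1.0 is 5 degrees); "grip": the closure, from -1 (fully open) to 1 (shut). In form: [{"translation": [x, y, z], "turn": turn, "grip": grip}, ...]. A call has exactly 10 rows; each row shifts and turns the commanded pose from where the row before left it, along the tool's axes as they then stand; what a row does not reach is not made up. A row lasts 1/10 s, in which the tool goes at most 50 mm and 8.59 degrees, less where a joint would pass 70% of its speed; a pose out of reach is approached as far as the arm can. A call is refused whole if a number of a shift passes 1 or a number of a turn 1, either way. A call with a gripper value outside its range is refused whole. The fingers move at their own pace and stop on an object; "force" is the grip in N (left out, the last holds). Time passes only in rows, so rows that do not move let the fingers close, or fill a call up. It gives the time, the measured TCP pose, the force, the opening and the grip force at its end, in the units of the state.
- bot.state(): the state, without advancing time (a new reading comes with each control period).
- bot.snapshot(name): name is "scene" or "top" or "wrist"; returns the picture (400x640x3 uint8, blue, green, red); there is no depth.
- bot.calibration(name): a dict with "intrinsics" (3x3 intrinsics, pixels), "distortion" ([k1, k2, p1, p2, k3] as OpenCV has them; the pictures are not rectified), "R" (3x3) and "t" (3): a world point X has camera coordinates R X + t. Camera axes: x right, y down, z forward; pixel columns grow to the right and rows downward; lengths in m; the calibration is good to about 2 mm. A picture is of the moment at which its call begins: read the wrist's pose just before it. calibration takes no time and is no camera call; for the wrist camera it gives the pose at the moment of the call.
- bot.job_done(): hands the job in; it is judged then, once.
Trained networks look in the newest picture that a camera, given by its name, has taken for a name from the list of things; names that differ only in an ending like _2 or _b are one class to them, and where a whole thing is asked for, a point or a joint stands for the part that bears it (a point fixed in the world has none). Each returns a list of dicts, best first, with "confidence" (0 to 1); they miss things now and then, are a little off and sometimes report something else, mostly with a low value. They report only what shows in the picture. A call takes as long as a camera call. They do not tell look-alikes from the thing itself.
- bot.spot_in(camera, name): "rect" ([centre column, centre row, width, height] in pixels, round what is visible of it).
- bot.cut_out(camera, name): "pixels" (400x640 bool, what is visible of it) and "rect" ([centre column, centre row, width, height] in pixels, round what is visible of it).
The state is a dict: "time": time; "qpos": joint angles; "joint_velocities": joint speeds; "effort": joint torques, N m; "ee_pos": TCP position; "orientation": TCP orientation; "contact_force": force on the tool from outside, world axes, zero at the start; "ft_torque": the same for the moment, N m; "gripper_width": finger opening in m; "grasp_force": force on a finger pad.
Only numpy, scipy, OpenCV 4.12 (cv2) and the standard library are available. Lean on these libraries where they do the work, as an engineer would, in place of code of your own. Each camera call takes 0.05 s, during which the arm holds its last target. There are 200 camera calls.

## Task

The guest at the bar has settled on the slim, sloping-shouldered half-bottle in the wooden carrier and turned down the two bottles left standing on the bar. Put those two back upright into the carrier's two empty cells, one to a cell, setting them down rather than dropping them; then draw the slim bottle out and present it: leaned about 45 degrees from upright with its label uppermost, its base at least 100 mm above the bar top, touching nothing but the gripper. The job ends there, with the bottle still held steady in the gripper, not put down; leave the bottle that stays in the carrier, the glasses, the bowl and the corkscrew as they stand.

Things in the scene. Friction and masses are not known exactly. Their poses are not given: they have to be found in the camera images.
- carrier: Open wooden bottle carrier, fixed on the bar: a row of four 70 x 70 mm cells along its y axis, centred at y = -114, -38, 38, 114 mm. Outside 86 mm (x) by 318 mm (y). Origin: centre of its underside, z = 0; x points away from the robot. Above the bar: inner floor 10 mm, side walls 70 mm, dividers (6 mm thick) 68 mm, end boards with hand slots 120 mm
- slim_bottle: Chosen half-bottle, dark green glass, slim, tallest, long sloping shoulders: 56 mm diameter to 120 mm up, tapering to a 27 mm round neck from 215 mm to the top at 270 mm; about 0.66 kg, balance about 100 mm up. Origin: centre of base, z up the bottle, x out through the middle of its white label. Starts in a carrier cell (y = -114 or 38 mm), label facing the carrier's +x within 0.35 rad
- slim_bottle_foot (a point): centre of the slim bottle's base
- slim_bottle_label (a point): middle of the slim bottle's white paper label, on the glass, 28 mm out along the bottle's x and 86 mm up; the label covers 57 degrees to each side and 55 to 118 mm up
- loose_bottle_1: One of the two turned-down bottles standing on the bar top to the robot's right: dark green glass half-bottle with square shoulders, 60 mm diameter up to 148 mm, round neck of 28 mm diameter from 180 mm to its top at 240 mm, about 0.68 kg. Origin at the centre of its base, z up the bottle
- loose_bottle_2: The other turned-down bottle on the bar top, the same in shape and size as loose_bottle_1, same frame
- stored_bottle: Bottle of that same square-shouldered shape (60 by 240 mm, neck 28 mm) that stands in the carrier from the start and stays there; same frame. It stands in the cell (y = -114 or 38 mm) that the slim bottle does not
- glass_1: Stemmed wine glass, empty, 78 mm diameter, 178 mm high, on the bar top beyond the loose bottles (guest's side). Origin at the centre of its foot. Leave it
- glass_2: Second wine glass like glass_1, on the guest's side. Leave it
- snack_bowl: White ceramic bowl, 120 mm diameter, 50 mm high, on the bar top beyond the carrier. Origin at the centre of its underside. Leave it
- corkscrew: Folded waiter's corkscrew lying on the bar top near the robot, 112 by 12 by 20 mm, long along its x axis. Origin at the centre of its underside. Leave it
- empty_cell_1 (a point): centre of the floor of the empty carrier cell at carrier y = -38 mm
- empty_cell_2 (a point): centre of the floor of the empty carrier cell at carrier y = 114 mm
Things that resemble listed ones, but are neither listed nor needed, are in the scene too. Leave any pink or red look-alike of the glass_2 alone.

How it is judged:
By the outcome, as a careful person would: the job done as asked, in the order asked, and still so for the second after the job is handed in, while the arm keeps its last pose, push and grip.
It also fails if it takes over 72 s, if anything falls off the work surface, if the arm or the gripper's body presses on something with over 40 N, if the wrist force passes 120 N, or if a joint passes its speed limit or range.

## Working session

There is one attempt and no reset: what is moved stays moved. The work goes in short steps, Python scripts to look and compute and a tool call to move; the robot and the scene stay as the last step left them, time stands still between calls to the robot, and variables do not carry over. Pictures are saved under pics/ and viewed, at most 10 in all, crops included, and the job is handed in when it is done.

Besides the shell and the picture viewer there is one more tool, called after "Request:" by a JSON object that holds its "op" and its "data". drive_tool: Moves the arm, as the interface text tells. Its arguments: {"type":"object","properties":{"rows":{"type":"array"},"force":{"type":"number"}},"required":["rows"]}

```bash
ls -la; mkdir -p pics
cat > h.py <<'E'
import numpy as np, cv2
from cell import bot
def snap(n,f):
    im=bot.snapshot(n); cv2.imwrite(f'pics/{f}.png',im); return im
def proj(n,P,c=None):
    c=c or bot.calibration(n)
    return cv2.projectPoints(np.float64(P).reshape(-1,1,3),cv2.Rodrigues(np.array(c['R']))[0],np.float64(c['t']),np.array(c['intrinsics']),np.array(c['distortion']))[0].reshape(-1,2)
def ray(n,uv,c=None):
    c=c or bot.calibration(n); R=np.array(c['R'])
    p=cv2.undistortPoints(np.float64(uv).reshape(-1,1,2),np.array(c['intrinsics']),np.array(c['distortion'])).reshape(-1,2)
    d=np.c_[p,np.ones(len(p))]@R
    return -R.T@np.array(c['t']),d
def atz(n,uv,z,c=None):
    o,d=ray(n,uv,c); return o+d*((z-o[2])/d[:,2])[:,None]
E
python3 - <<'E'
from h import *
np.set_printoptions(precision=4,suppress=True)
s=bot.state(); print({k:np.round(v,4).tolist() for k,v in s.items()})
snap('scene','s0');snap('top','t0')
for n in ('scene','top'):
    c=bot.calibration(n);print(n,-np.array(c['R']).T@c['t'],np.array(c['R'])[2])
    for k in ['slim_bottle','loose_bottle_1','stored_bottle','glass_1','snack_bowl','corkscrew','carrier','slim_bottle_label','empty_cell_1']:
        try: print(k,[(np.round(d['rect']).tolist(),round(d['confidence'],2)) for d in bot.spot_in(n,k)])
        except Exception as e: print(k,e)
E
```

```text
total 12
drwxr-xr-x  3 agent agent 4096 Nov 28 22:17 .
drwxr-xr-x 23 root  root  4096 Nov 28 22:17 ..
drwxr-xr-x  2 agent agent 4096 Nov 28 22:17 pics
{'time': 0.0, 'qpos': [1.6016, 0.3856, 0.0066, -0.0005, -1.194, -0.2586], 'joint_velocities': [0.0005, 0.0003, -0.0016, -0.0004, -0.0005, -0.0011], 'effort': [0.0009, -39.0659, 18.7404, 4.2198, 0.0109, -0.0002], 'ee_pos': [0.141, 0.6082, 0.1834], 'orientation': [[0.9741, -0.226, -0.0004], [-0.226, -0.9741, -0.0022], [0.0001, 0.0022, -1.0]], 'contact_force': [0.8045, -0.0263, 0.3771], 'ft_torque': [-0.0467, 0.0533, -0.0182], 'grasp_force': 0.0, 'gripper_width': 0.0873}
scene [ 0.9705 -0.1612  0.7379] [-0.4904  0.1651 -0.8557]
slim_bottle [([392.0, 137.0, 37.0, 91.0], 0.68), ([374.0, 176.0, 141.0, 108.0], 0.45)]
loose_bottle_1 [([244.0, 151.0, 42.0, 86.0], 0.95)]
stored_bottle [([330.0, 170.0, 30.0, 81.0], 0.95)]
glass_1 [([480.0, 241.0, 70.0, 66.0], 0.91), ([143.0, 268.0, 77.0, 67.0], 0.86), ([314.0, 269.0, 45.0, 67.0], 0.81), ([244.0, 287.0, 50.0, 64.0], 0.59)]
snack_bowl [([398.0, 260.0, 61.0, 60.0], 0.88), ([273.0, 157.0, 26.0, 29.0]
[... 439 characters left out ...]
stored_bottle [([302.0, 209.0, 29.0, 33.0], 0.68), ([394.0, 140.0, 44.0, 53.0], 0.65)]
glass_1 [([201.0, 122.0, 48.0, 56.0], 0.96), ([471.0, 177.0, 51.0, 45.0], 0.93), ([397.0, 139.0, 41.0, 53.0], 0.91), ([267.0, 142.0, 49.0, 47.0], 0.64), ([339.0, 142.0, 34.0, 48.0], 0.55), ([250.0, 225.0, 150.0, 71.0], 0.28)]
snack_bowl [([266.0, 141.0, 47.0, 47.0], 0.91), ([303.0, 209.0, 28.0, 35.0], 0.4)]
corkscrew [([343.0, 294.0, 22.0, 45.0], 0.69)]
carrier [([251.0, 223.0, 148.0, 69.0], 0.84), ([231.0, 225.0, 35.0, 36.0], 0.3)]
slim_bottle_label [([233.0, 222.0, 40.0, 37.0], 0.7), ([397.0, 141.0, 41.0, 52.0], 0.52)]
empty_cell_1 [([252.0, 225.0, 149.0, 68.0], 0.95), ([303.0, 210.0, 30.0, 34.0], 0.71)]
```

```bash
python3 -c "
import cv2,numpy as np
a=cv2.imread('pics/s0.png');b=cv2.imread('pics/t0.png');cv2.imwrite('pics/st0.png',cv2.resize(np.vstack([a,b]),(480,600)))"
```

```text
(no output)
```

View pics/s0.png

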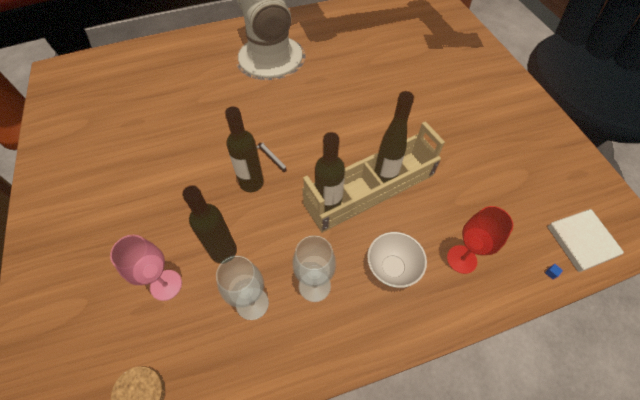

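View pics/t0.png

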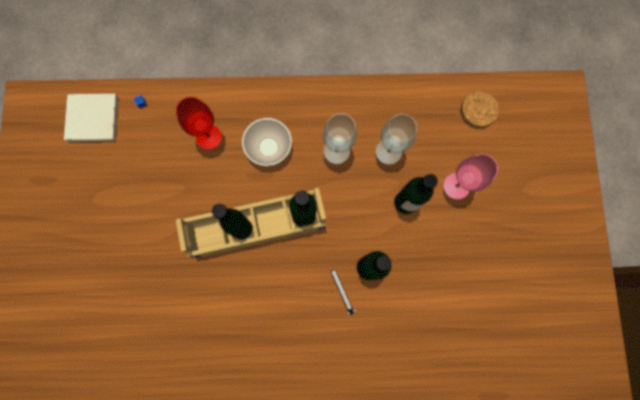

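Run:
```python
import cv2,numpy as np
a=cv2.imread('pics/s0.png')[85:235,290:450];b=cv2.imread('pics/t0.png')[170:280,165:425]
a=cv2.resize(a,None,fx=4,fy=4,interpolation=cv2.INTER_CUBIC);a=np.clip(a*1.6,0,255).astype(np.uint8)
b=cv2.resize(b,None,fx=3,fy=3,interpolation=cv2.INTER_CUBIC);b=np.clip(b*1.8,0,255).astype(np.uint8)
for i in range(0,160,20): cv2.putText(a,str(290+i),(i*4,10),0,.35,(255,255,255),1);cv2.line(a,(i*4,12),(i*4,18),(255,255,255),1)
for i in range(0,150,20): cv2.putText(a,str(85+i),(0,i*4+4),0,.35,(255,255,255),1)
for i in range(0,260,20): cv2.putText(b,str(165+i),(i*3,10),0,.35,(255,255,255),1);cv2.line(b,(i*3,12),(i*3,18),(255,255,255),1)
for i in range(10,110,20): cv2.putText(b,str(170+i),(0,i*3+4),0,.35,(255,255,255),1)
cv2.imwrite('pics/s1.png',a);cv2.imwrite('pics/t1.png',b)
```

```text
(no output)
```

View pics/s1.png

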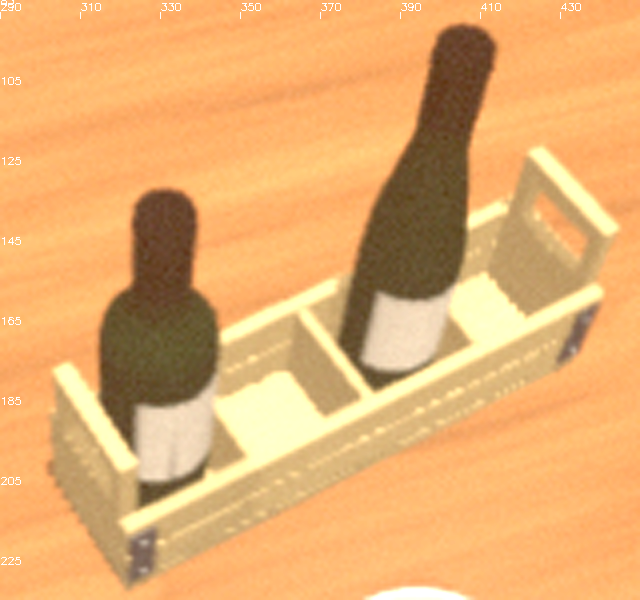

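View pics/t1.png

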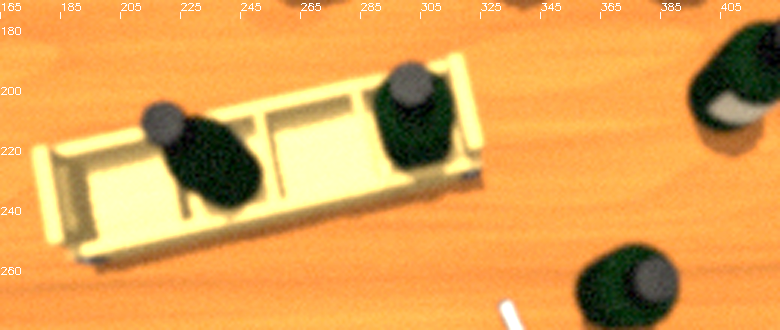

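```bash
python3 - <<'E'
from h import *
from scipy.optimize import least_squares
np.set_printoptions(precision=4,suppress=True)
T=[((-159,'x'),)]
obs=[('top',(43,159,120),(177.7,219.3)),('top',(-43,159,120),(183.3,251)),('top',(43,-159,120),(319.3,188.3)),('top',(-43,-159,120),(325.3,219.3)),
('scene',(-43,-159,120),(304.3,177.5)),('scene',(43,-159,120),(322.5,202.5)),('scene',(-43,159,120),(424.3,122.5)),('scene',(43,159,120),(444.3,142.5)),
('scene',(43,-159,70),(321.3,216.8)),('scene',(43,-159,0),(322.5,231.3)),('scene',(43,159,70),(440.5,158))]
C={n:bot.calibration(n) for n in('scene','top')}
def W(p,q):
    x,y,a=p; q=np.array(q)/1000
    return np.array([x+np.cos(a)*q[0]-np.sin(a)*q[1],y+np.sin(a)*q[0]+np.cos(a)*q[1],q[2]])
f=lambda p:np.concatenate([proj(n,W(p,q),C[n])[0]-np.array(u) for n,q,u in obs])
r=least_squares(f,[.45,.1,0],loss='soft_l1');print('carrier',r.x,r.fun.round(1).reshape(-1,2).tolist())
for y in(-114,-38,38,114): print(y,W(r.x,(0,y,10)))
print('slim',atz('top',(219.7,211.3),.28,C['top']),atz('scene',(405.7,97),.28,C['scene']))
print('stored',atz('top',(302,198),.25,C['top']),atz('scene',(331,136.5),.25,C['scene']))
print('l1',atz('top',(383.7,263.7),.24,C['top']));print('l2',atz('top',(430,181),.24,C['top']))
# segment necks of loose bottles from mask rects
for n in('scene','top'):
  bot.snapshot(n)
  for k in('loose_bottle_1','loose_bottle_2','stored_bottle'):
    for d in bot.cut_out(n,k):
      m=d['pixels'];ys,xs=np.nonzero(m)
      print(n,k,np.round(d['rect'],1).tolist(),round(d['confidence'],2), 'toprow',xs[ys<ys.min()+8].mean().round(1),ys.min())
for nm,(u) in {'glassA':(389,152),'glassB':(337,152),'pink':(457,187),'red':(209,138),'bowl':(266,143)}.items(): print(nm,atz('top',u,0,C['top'])[0])
print('ck',atz('top',[(334,272),(352,313)],.01,C['top']))
E
python3 - <<'E'
import cv2,numpy as np
a=cv2.imread('pics/s0.png')[90:280,170:300];b=cv2.imread('pics/t0.png')[130:290,350:450]
a=cv2.convertScaleAbs(cv2.resize(a,(390,570),interpolation=2),alpha=2);b=cv2.convertScaleAbs(cv2.resize(b,(356,570),interpolation=2),alpha=2)
cv2.imwrite('pics/l.png',np.hstack([a,b]))
E
```

```text
carrier [0.5563 0.1069 0.1988] [[-2.4, -3.0], [-1.2, 4.1], [-1.3, -3.6], [1.6, 3.0], [-3.1, -3.8], [-0.6, 2.6], [-1.4, -4.2], [2.8, 1.0], [0.4, 0.4], [-1.1, 0.8], [0.2, -0.5]]
-114 [ 0.5788 -0.0049  0.01  ]
-38 [0.5638 0.0697 0.01  ]
38 [0.5488 0.1442 0.01  ]
114 [0.5337 0.2187 0.01  ]
slim [[0.5491 0.1431 0.28  ]] [[0.5531 0.1409 0.28  ]]
stored [[ 0.5758 -0.0066  0.25  ]] [[ 0.5751 -0.0069  0.25  ]]
l1 [[ 0.4484 -0.1573  0.24  ]]
l2 [[ 0.6054 -0.256   0.24  ]]
scene loose_bottle_1 [244.4, 149.1, 40.2, 88.9] 0.95 toprow 232.5 106
scene loose_bottle_1 [209.8, 225.2, 52.3, 77.1] 0.75 toprow 191.4 185
scene loose_bottle_2 [244.4, 149.1, 40.2, 88.9] 0.95 toprow 232.5 106
scene loose_bottle_2 [209.8, 225.2, 52.3, 77.1] 0.75 toprow 191.4 185
scene stored_bottle [330.0, 172.6, 30.8, 78.7] 0.79 toprow 330.9 132
scene stored_bottle [376.0, 176.4, 135.3, 105.8] 0.47 toprow 425.4 123
top loose_bottle_1 [414.2, 195.6, 45.1, 41.1] 0.97 toprow 425.8 174
top loose_bottle_1 [372.9, 264.2, 35.9, 28.0] 0.58 toprow 375.3 251
top loose_bottle_2 [414.2, 195.6, 45.1, 41.1] 0.97 toprow 425.8 174
top loose_bottle_2 [372.9, 264.2, 35.9, 28.0] 0.58 toprow 375.3 251
top stored_bottle [302.9, 208.2, 31.6, 35.2] 0.98 toprow 302.8 190
glassA [ 0.7365 -0.2241  0.    ]
glassB [ 0.7395 -0.0929  0.    ]
pink [ 0.6422 -0.3884  0.    ]
red [0.7835 0.2291 0.    ]
bowl [0.7672 0.0856 0.    ]
ck [[ 0.4411 -0.0748  0.01  ]
 [ 0.3456 -0.1137  0.01  ]]
```

View pics/l.png

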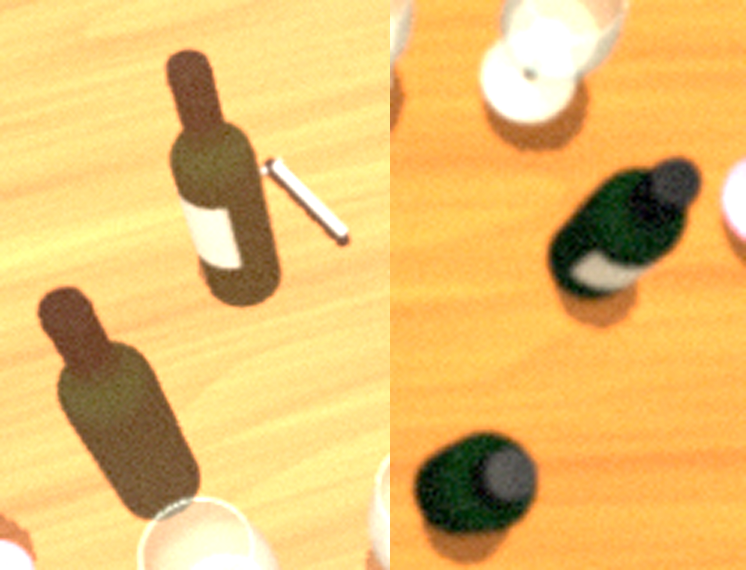

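Request:
{"op": "drive_tool", "data": {"rows": [{"translation":[0,-1,0],"turn":0,"grip":-1},{"translation":[0,-1,0],"turn":0,"grip":-1},{"translation":[0,-1,0],"turn":0,"grip":-1},{"translation":[0,-1,0],"turn":0,"grip":-1},{"translation":[0,-1,0],"turn":0,"grip":-1},{"translation":[0,-1,0],"turn":0,"grip":-1},{"translation":[0,-1,0],"turn":0,"grip":-1},{"translation":[0,-1,0],"turn":0,"grip":-1},{"translation":[0,-1,0],"turn":0,"grip":-1},{"translation":[0,-1,0],"turn":0,"grip":-1}]}}

```text
time: 2.4
ee_pos: [0.1978, 0.8531, 0.1845]
orientation: [[0.974, -0.226, 0.0], [-0.226, -0.974, -0.0], [0.0, 0.0, -1.0]]
contact_force: [0.3, 0.7, -0.2]
gripper_width: 0.0869
grasp_force: 0.0
```

Request:
{"op": "drive_tool", "data": {"rows": [{"translation":[0,-1,0],"turn":0,"grip":-1},{"translation":[0,-1,0],"turn":0,"grip":-1},{"translation":[0,-1,0],"turn":0,"grip":-1},{"translation":[0,-1,0],"turn":0,"grip":-1},{"translation":[0,-1,0],"turn":0,"grip":-1},{"translation":[0,-1,0],"turn":0,"grip":-1},{"translation":[0,-1,0],"turn":0,"grip":-1},{"translation":[0,-1,0],"turn":0,"grip":-1},{"translation":[0,-1,0],"turn":0,"grip":-1},{"translation":[0,-1,0],"turn":0,"grip":-1}]}}

```text
time: 3.4
ee_pos: [0.2221, 0.9584, 0.1439]
orientation: [[0.974, -0.224, 0.033], [-0.226, -0.967, 0.116], [0.006, -0.121, -0.993]]
contact_force: [1.0, 0.4, -0.2]
gripper_width: 0.0871
grasp_force: 0.0
```

Request:
{"op": "drive_tool", "data": {"rows": [{"translation":[0,-1,0],"turn":0,"grip":-1},{"translation":[0,-1,0],"turn":0,"grip":-1},{"translation":[0,-1,0],"turn":0,"grip":-1},{"translation":[0,-1,0],"turn":0,"grip":-1},{"translation":[0,-1,0],"turn":0,"grip":-1},{"translation":[0,-1,0],"turn":0,"grip":-1},{"translation":[0,-1,0],"turn":0,"grip":-1},{"translation":[0,-1,0],"turn":0,"grip":-1},{"translation":[0,-1,0],"turn":0,"grip":-1},{"translation":[0,-1,0],"turn":0,"grip":-1}]}}

```text
time: 4.4
ee_pos: [0.2367, 1.0193, 0.13]
orientation: [[0.974, -0.215, 0.077], [-0.228, -0.936, 0.267], [0.015, -0.277, -0.961]]
contact_force: [0.7, -0.5, -0.3]
gripper_width: 0.087
grasp_force: 0.0
```

```bash
python3 -c "
from h import *
s=bot.state();print(s['time'],np.round(s['qpos'],3),s['ee_pos'])"
```

```text
4.4 [ 1.516  1.201  1.407  0.062 -1.503 -0.169] [0.23665338 1.01926685 0.13002055]
```

Request:
{"op": "drive_tool", "data": {"rows": [{"translation":[0,0.95,-0.4],"turn":0,"grip":-1},{"translation":[0,0.95,-0.4],"turn":0,"grip":-1},{"translation":[0,0.95,-0.4],"turn":0,"grip":-1},{"translation":[0,0.95,-0.4],"turn":0,"grip":-1},{"translation":[0,0.95,-0.4],"turn":0,"grip":-1},{"translation":[0,0.95,-0.4],"turn":0,"grip":-1},{"translation":[0,0.95,-0.4],"turn":0,"grip":-1},{"translation":[0,0.95,-0.4],"turn":0,"grip":-1},{"translation":[0,0.95,-0.4],"turn":0,"grip":-1},{"translation":[0,0.95,-0.4],"turn":0,"grip":-1}]}}

```text
time: 5.4
ee_pos: [0.1797, 0.7798, 0.1613]
orientation: [[0.974, -0.215, 0.077], [-0.228, -0.936, 0.267], [0.015, -0.277, -0.961]]
contact_force: [0.3, 0.4, 0.1]
gripper_width: 0.0869
grasp_force: 0.0
```

Request:
{"op": "drive_tool", "data": {"rows": [{"translation":[0,0.95,-0.3],"turn":0,"grip":-1},{"translation":[0,0.95,-0.3],"turn":0,"grip":-1},{"translation":[0,0.95,-0.3],"turn":0,"grip":-1},{"translation":[0,0.95,-0.3],"turn":0,"grip":-1},{"translation":[0,0.95,-0.3],"turn":0,"grip":-1},{"translation":[0,0.95,-0.3],"turn":0,"grip":-1},{"translation":[0,0.95,-0.3],"turn":0,"grip":-1},{"translation":[0,0.95,-0.3],"turn":0,"grip":-1},{"translation":[0,0.95,-0.3],"turn":0,"grip":-1},{"translation":[0,0.95,-0.3],"turn":0,"grip":-1}]}}

```text
time: 6.4
ee_pos: [0.1228, 0.5376, 0.1678]
orientation: [[0.974, -0.215, 0.077], [-0.228, -0.936, 0.267], [0.014, -0.278, -0.961]]
contact_force: [0.1, -0.2, -1.0]
gripper_width: 0.0871
grasp_force: 0.0
```

Request:
{"op": "drive_tool", "data": {"rows": [{"translation":[0,0.95,-0.3],"turn":0,"grip":-1},{"translation":[0,0.95,-0.3],"turn":0,"grip":-1},{"translation":[0,0.95,-0.3],"turn":0,"grip":-1},{"translation":[0,0.95,-0.3],"turn":0,"grip":-1},{"translation":[0,0.95,-0.3],"turn":0,"grip":-1},{"translation":[0,0.95,-0.3],"turn":0,"grip":-1},{"translation":[0,0.95,-0.3],"turn":0,"grip":-1},{"translation":[0,0.95,-0.3],"turn":0,"grip":-1},{"translation":[0,0.95,-0.3],"turn":0,"grip":-1},{"translation":[0,0.95,-0.3],"turn":0,"grip":-1}]}}

```text
time: 7.4
ee_pos: [0.0664, 0.2953, 0.174]
orientation: [[0.973, -0.217, 0.076], [-0.23, -0.936, 0.267], [0.013, -0.277, -0.961]]
contact_force: [-1.1, -1.2, 0.5]
gripper_width: 0.087
grasp_force: 0.0
```

```bash
python3 -c "
from h import *
s=bot.state();print(s['time'],np.round(s['qpos'],3),s['ee_pos'])"
```

```text
7.4 [ 2.211 -0.465 -0.958  0.28  -0.924 -1.022] [0.06638557 0.29526656 0.17403407]
```

Request:
{"op": "drive_tool", "data": {"rows": [{"translation":[0,0.8,-0.2],"turn":0,"grip":-1},{"translation":[0,0.8,-0.2],"turn":0,"grip":-1},{"translation":[0,0.8,-0.2],"turn":0,"grip":-1},{"translation":[0,0.8,-0.2],"turn":0,"grip":-1},{"translation":[0,0.8,-0.2],"turn":0,"grip":-1},{"translation":[0,0.8,-0.2],"turn":0,"grip":-1},{"translation":[0,0.8,-0.2],"turn":0,"grip":-1},{"translation":[0,0.8,-0.2],"turn":0,"grip":-1},{"translation":[0,0.8,-0.2],"turn":0,"grip":-1},{"translation":[0,0.8,-0.2],"turn":0,"grip":-1}]}}

```text
time: 8.4
ee_pos: [0.0292, 0.2374, 0.1486]
orientation: [[0.977, -0.194, 0.09], [-0.21, -0.95, 0.231], [0.041, -0.244, -0.969]]
contact_force: [-0.3, 0.8, -0.7]
gripper_width: 0.0871
grasp_force: 0.0
```

```bash
python3 -c "
from h import *
s=bot.state();print(s['time'],np.round(s['qpos'],3),s['ee_pos'])"
```

```text
8.4 [ 2.947 -0.738 -1.063  0.256 -1.3   -1.657] [0.02915935 0.23743888 0.1486224 ]
```

```bash
cat > kin.py <<'E'
import numpy as np
from scipy.optimize import least_squares
from scipy.spatial.transform import Rotation as Ro
LO=np.array([-3.14,-1.21,-1.07,-3.16,-2.99,-3.1]);HI=np.array([3.14,2.06,1.41,2.05,-.16,3.1])
Ry=lambda a:Ro.from_euler('y',a).as_matrix();Rx=lambda a:Ro.from_euler('x',a).as_matrix();Rz=lambda a:Ro.from_euler('z',a).as_matrix()
def fk(q,p):
    h,a1,L1,a3,L2,d,s4,s6=p
    A=Rz(q[0]);x=np.array([0,0,h])+A@[a1,0,0]
    B=A@Ry(q[1]);x=x+B@[0,0,L1]
    C=B@Ry(-q[2]);x=x+C@[L2,0,a3]
    D=C@Rx(np.sign(s4)*q[3])@Ry(-q[4])
    x=x+D@[d,0,0]
    E=D@Rx(np.sign(s6)*q[5])
    return x,E  # E x-axis = tool z
E
python3 - <<'E'
from kin import *
D=[([1.6016,.3856,.0066,-.0005,-1.194,-.2586],[.141,.6082,.1834],[-.0004,-.0022,-1],[.9741,-.226,0]),
([1.516,1.201,1.407,.062,-1.503,-.169],[.2367,1.0193,.13],[.077,.267,-.961],[.974,-.228,.015]),
([2.211,-.465,-.958,.28,-.924,-1.022],[.0664,.2953,.174],[.076,.267,-.961],[.973,-.23,.013]),
([2.947,-.738,-1.063,.256,-1.3,-1.657],[.0292,.2374,.1486],[.09,.231,-.969],[.977,-.21,.041])]
for s4 in(1,-1):
    f=lambda p:np.concatenate([np.r_[fk(q,[*p,s4,1])[0]-x,(fk(q,[*p,s4,1])[1][:,0]-z)*.3] for q,x,z,_ in D])
    r=least_squares(f,[.3,.0,.4,0,.4,.2]);print(s4,r.x.round(4),r.fun.round(3).reshape(-1,6).tolist())
    for s6 in(1,-1):
        print(s6,[(fk(q,[*r.x,s4,s6])[1].T@np.array(X)).round(3).tolist() for q,_,_,X in D])
E
```

```text
1 [-0.5738  0.1679  0.5752 -0.2696  0.4272 -0.6856] [[-0.162, 0.074, 0.053, 0.0, 0.0, 0.0], [-0.14, -0.031, -0.014, -0.037, 0.002, 0.0], [0.029, -0.17, -0.015, -0.106, -0.079, 0.0], [-0.124, -0.048, -0.025, -0.028, -0.144, 0.0]]
1 [[0.001, -0.869, -0.495], [-0.122, -0.939, -0.322], [-0.283, 0.173, -0.943], [0.009, 1.0, 0.032]]
-1 [[0.001, -1.0, -0.0], [-0.122, -0.993, 0.007], [-0.283, -0.918, 0.276], [0.009, -0.99, 0.14]]
-1 [ 0.6171 -0.0085  0.5305  0.1191  0.3527  0.897 ] [[-0.159, -0.048, 0.008, 0.0, -0.0, 0.0], [-0.124, 0.025, 0.006, -0.0, -0.0, 0.0], [-0.07, 0.04, -0.007, 0.0, -0.0, 0.0], [0.045, -0.029, -0.008, 0.0, -0.0, 0.0]]
1 [[0.0, -0.869, -0.494], [-0.001, -0.944, -0.331], [0.001, 0.456, -0.89], [0.0, 0.985, 0.173]]
-1 [[0.0, -1.0, 0.0], [-0.001, -1.0, 0.0], [0.001, -1.0, -0.001], [0.0, -1.0, -0.001]]
```

```bash
cat > kin.py <<'E'
import numpy as np
from scipy.optimize import least_squares
from scipy.spatial.transform import Rotation as Ro
LO=np.array([-3.14,-1.21,-1.07,-3.16,-2.99,-3.1]);HI=np.array([3.14,2.06,1.41,2.05,-.16,3.1])
R=lambda ax,a:Ro.from_euler(ax,a).as_matrix()
try: P=np.load('P.npy')
except Exception: P=None
def fk(q,p=None):
    h,a1,b1,L1,a3,L2,d,c=P if p is None else p
    A=R('z',q[0]);x=np.array([0,0,h])+A@[a1,b1,0]
    B=A@R('y',q[1]);x=x+B@[0,0,L1]
    C=B@R('y',-q[2]);x=x+C@[L2,0,a3]
    D=C@R('x',-q[3])@R('y',-q[4]);x=x+D@[d,c,0]
    E=D@R('x',-q[5])
    return x,np.c_[-E[:,1],-E[:,2],E[:,0]]
def step(q,tr,turn,w=.3,dq=.2):
    """one row: command from reached pose; bounded LSQ"""
    x,E=fk(q);xt=x+E@(np.array(tr)*.025);Et=E@R('z',np.deg2rad(5*turn))
    f=lambda k:np.r_[fk(k)[0]-xt,w*Ro.from_matrix(fk(k)[1]@Et.T).as_rotvec()]
    q=np.clip(q,LO+1e-6,HI-1e-6)
    return least_squares(f,q,bounds=(np.maximum(LO,q-dq),np.minimum(HI,q+dq))).x
E
python3 - <<'E'
from kin import *
D=[([1.6016,.3856,.0066,-.0005,-1.194,-.2586],[.141,.6082,.1834],[.9741,-.226,0]),
([1.516,1.201,1.407,.062,-1.503,-.169],[.2367,1.0193,.13],[.974,-.228,.015]),
([2.211,-.465,-.958,.28,-.924,-1.022],[.0664,.2953,.174],[.973,-.23,.013]),
([2.947,-.738,-1.063,.256,-1.3,-1.657],[.0292,.2374,.1486],[.977,-.21,.041])]
# h degenerate partly
f=lambda p:np.concatenate([fk(q,p)[0]-x for q,x,_ in D])
r=least_squares(f,[.35,0,-.15,.4,0,.4,.2,0]);print(r.x.round(4),(r.fun*1000).round(1))
print([(np.round(fk(q,r.x)[1][:,0]-X,3)) for q,_,X in D]);np.save('P.npy',r.x)
E
```

```text
[ 1.611e-01 -5.000e-04  8.000e-04  5.650e-01  3.000e-04  4.222e-01
  3.451e-01 -1.605e-01] [-0.2  0.   0.   0.2 -0.  -0.  -0.1 -0.1 -0.  -0.   0.1  0.1]
[array([ 0., -0.,  0.]), array([-0.   , -0.   , -0.001]), array([0.   , 0.001, 0.001]), array([0.   , 0.001, 0.001])]
```

Run:
```python
from kin import *
np.set_printoptions(precision=3,suppress=True)
for w in(.05,.1,.2,.3,.5,1.):
    q=np.array([1.6016,.3856,.0066,-.0005,-1.194,-.2586]);o=[]
    for i in range(30):
        q=step(q,[0,-1,0],0,w)
        if i in(9,19,29):o.append((fk(q)[0].round(3).tolist(),fk(q)[1][:,2].round(3).tolist()))
    print(w,o)
```

```text
0.05 [([0.197, 0.852, 0.183], [-0.0, -0.002, -1.0]), ([0.251, 1.084, 0.228], [0.142, 0.507, -0.85]), ([0.281, 1.233, 0.413], [0.264, 0.914, -0.306])]
0.1 [([0.197, 0.852, 0.183], [-0.0, -0.002, -1.0]), ([0.249, 1.074, 0.221], [0.135, 0.48, -0.867]), ([0.278, 1.219, 0.393], [0.253, 0.887, -0.386])]
0.2 [([0.197, 0.852, 0.183], [-0.0, -0.002, -1.0]), ([0.242, 1.046, 0.201], [0.11, 0.393, -0.913]), ([0.27, 1.178, 0.329], [0.22, 0.78, -0.585])]
0.3 [([0.197, 0.852, 0.183], [-0.0, -0.002, -1.0]), ([0.235, 1.016, 0.18], [0.084, 0.3, -0.95]), ([0.26, 1.13, 0.261], [0.178, 0.637, -0.75])]
0.5 [([0.197, 0.852, 0.183], [-0.0, -0.002, -1.0]), ([0.226, 0.975, 0.152], [0.047, 0.167, -0.985]), ([0.244, 1.053, 0.166], [0.107, 0.382, -0.918])]
1.0 [([0.197, 0.852, 0.183], [-0.0, -0.002, -1.0]), ([0.218, 0.94, 0.13], [0.015, 0.052, -0.999]), ([0.227, 0.978, 0.089], [0.035, 0.123, -0.992])]
```

```bash
cat > search.py <<'E'
from kin import *
import itertools
np.set_printoptions(precision=3,suppress=True)
W=.65
def solve(x,E,q0):
    f=lambda k:np.r_[fk(k)[0]-x,Ro.from_matrix(fk(k)[1]@E.T).as_rotvec()]
    r=least_squares(f,np.clip(q0,LO+1e-3,HI-1e-3),bounds=(LO,HI));return r.x,np.linalg.norm(r.fun)
if __name__=='__main__':
    q=np.array([2.947,-.738,-1.063,.256,-1.3,-1.657]);x0,E=fk(q)
    res=[]
    qn=np.array([1.9,-.3,-.9,0.2,-1.2,-.6])
    for X in itertools.product((-.1,.05,.2),(.3,.4,.55),(.15,.3,.45)):
        k,e=solve(np.array(X),E,qn)
        if e>2e-3: continue
        for wd in itertools.product((-1,-.5,0,.5,1),(-1,-.5,0,.5,1),(-1,-.5,0,.5,1)):
            n=np.linalg.norm(wd)
            if n<.5: continue
            d=np.array(wd)/n; kk=k
            for i in range(16):
                kk=step(kk,np.linalg.lstsq(fk(kk)[1],d,rcond=None)[0],0,W)
            p,EE=fk(kk); t=np.hypot(*EE[:2,2]); res.append((t,X,wd,p.round(2),EE[:,2].round(2),kk.round(2)))
    res.sort(key=lambda r:r[0])
    for r in res[:14]: print(*r)
E
timeout 500 python3 search.py
```

```bash
cat >> kin.py <<'E'
def rz(a):c,s=np.cos(a),np.sin(a);return np.array([[c,-s,0],[s,c,0],[0,0,1]])
def ry(a):c,s=np.cos(a),np.sin(a);return np.array([[c,0,s],[0,1,0],[-s,0,c]])
def rx(a):c,s=np.cos(a),np.sin(a);return np.array([[1,0,0],[0,c,-s],[0,s,c]])
def R(ax,a): return {'x':rx,'y':ry,'z':rz}[ax](a)
from scipy.optimize import lsq_linear
def rv(M): return .5*np.array([M[2,1]-M[1,2],M[0,2]-M[2,0],M[1,0]-M[0,1]])
def go(q,xt,Et,w=.65,dq=.2,it=2):
    q=np.clip(q,LO+1e-6,HI-1e-6);lo=np.maximum(LO,q-dq);hi=np.minimum(HI,q+dq)
    for _ in range(it):
        x,E=fk(q);J=np.zeros((6,6));e=np.r_[xt-x,w*rv(Et@E.T)]
        for i in range(6):
            k=q.copy();k[i]+=1e-5;a,B=fk(k);J[:,i]=np.r_[a-x,w*rv(B@E.T)]/1e-5
        A=np.r_[J,1e-4*np.eye(6)];q=np.clip(q+lsq_linear(A,np.r_[e,np.zeros(6)],(lo-q-1e-9,hi-q+1e-9),method='bvls').x,lo,hi)
    return q
def stepw(q,d,w=.65):
    x,E=fk(q);return go(q,x+.025*np.array(d),E,w)
E
cat > search.py <<'E'
from kin import *
import itertools,time
np.set_printoptions(precision=2,suppress=True)
q=np.array([2.947,-.738,-1.063,.256,-1.3,-1.657]);x0,E=fk(q);t0=time.time()
res=[]
for X in itertools.product((.05,.25),(.35,.5),(.15,.3,.5)):
    X=np.array(X);k=np.array([1.9,-.3,-.9,0.2,-1.2,-.6])
    for _ in range(30): k=go(k,X,E,.3,1)
    if np.linalg.norm(fk(k)[0]-X)>2e-3 or np.abs(rv(fk(k)[1]@E.T)).max()>.01: print('inf',X,k);continue
    for wd in [(0,-1,0),(0,-1,1),(0,-1,-1),(0,0,1),(0,0,-1),(0,1,1),(-1,-1,0),(1,-1,0),(1,0,0),(-1,0,0),(0,-.5,1)]:
        d=np.array(wd)/np.linalg.norm(wd);kk=k
        for i in range(20): kk=stepw(kk,d)
        p,EE=fk(kk);res.append((np.hypot(*EE[:2,2]),X,wd,p,EE[:,2],kk))
res.sort(key=lambda r:r[0]);print(time.time()-t0)
for r in res[:12]: print(*r)
E
timeout 300 python3 search.py
```

```text
8.256506443023682
0.04683760581623985 [0.05 0.5  0.15] (0, 0, -1) [ 0.06  0.56 -0.25] [-0.01  0.05 -1.  ] [ 1.76  0.9  -0.47 -0.01 -0.16 -0.38]
0.07207182713203424 [0.05 0.35 0.3 ] (0, -1, -1) [0.09 0.16 0.11] [ 0.05  0.05 -1.  ] [ 2.89 -0.93 -1.07  0.06 -1.47 -1.53]
0.08040537676929613 [0.05 0.35 0.3 ] (0, 0, -1) [ 0.07  0.41 -0.09] [-0.01  0.08 -1.  ] [ 1.8   0.46 -0.87  0.04 -0.16 -0.47]
0.0828351453384383 [0.05 0.35 0.15] (0, 0, -1) [ 0.08  0.43 -0.21] [-0.08  0.03 -1.  ] [ 1.67  0.79 -0.59 -0.47 -0.16  0.17]
0.09943434870738736 [0.05 0.5  0.15] (0, -1, -1) [ 0.09  0.24 -0.08] [-0.08  0.06 -1.  ] [ 1.67  0.36 -1.   -0.49 -0.16  0.18]
0.10208941638351107 [0.05 0.35 0.15] (0, -1, -1) [0.14 0.16 0.01] [-0.1   0.03 -0.99] [ 1.46 -0.05 -1.07 -0.2  -0.54  0.08]
0.10216905175750106 [0.05 0.5  0.3 ] (0, -1, -1) [0.08 0.24 0.07] [ 0.01  0.1  -0.99] [ 2.04 -0.31 -1.07  0.09 -0.72 -0.74]
0.1080508684401003 [0.05 0.5  0.3 ] (0, 0, -1) [ 0.05  0.54 -0.12] [ 0.04  0.1  -0.99] [ 1.79  0.62 -0.72  0.38 -0.16 -0.8 ]
0.1278558868410669 [0.05 0.35 0.3 ] (-1, -1, 0) [-0.3   0.19  0.3 ] [ 0.09  0.09 -0.99] [ 3.14 -0.14 -0.36  0.09 -1.44 -1.8 ]
0.12906217300459064 [0.05 0.35 0.5 ] (-1, -1, 0) [-0.3   0.19  0.5 ] [ 0.09  0.09 -0.99] [ 3.14 -0.12  0.13  0.1  -1.92 -1.75]
0.12975487357086998 [0.05 0.35 0.15] (-1, -1, 0) [-0.3   0.19  0.15] [ 0.09  0.09 -0.99] [ 3.14 -0.03 -0.66  0.11 -1.03 -1.84]
0.1429899294545216 [0.25 0.35 0.15] (-1, -1, 0) [-0.01  0.2   0.13] [ 0.05  0.13 -0.99] [ 3.14 -0.72 -1.05  0.14 -1.3  -1.81]
```

```bash
cat > beam.py <<'E'
from kin import *
import itertools,time
np.set_printoptions(precision=2,suppress=True)
q=np.array([2.947,-.738,-1.063,.256,-1.3,-1.657]);t0=time.time()
dirs=[np.array(d)/np.linalg.norm(d) for d in itertools.product((-1,0,1),repeat=3) if any(d)]
tilt=lambda k:np.hypot(*fk(k)[1][:2,2])
beam=[(tilt(q),q,[])]
for seg in range(6):
    c=[]
    for t,k0,h in beam:
        for d in dirs:
            k=k0;ok=1
            for i in range(5):
                k=stepw(k,d);x=fk(k)[0]
                if x[2]<.1 or np.hypot(x[0],x[1])<.2: ok=0;break
            if ok:c.append((tilt(k),k,h+[d]))
    c.sort(key=lambda r:r[0]);beam=[]
    for r in c:
        if all(np.abs(r[1]-b[1]).max()>.08 for b in beam): beam.append(r)
        if len(beam)>=14:break
    for b in beam[:3]:print(seg,b[0].round(3),fk(b[1])[0],b[1],[np.sign(np.round(d,1)).astype(int).tolist() for d in b[2]])
    if time.time()-t0>250:break
E
timeout 400 python3 beam.py
```

```text
0 0.176 [0.03 0.21 0.13] [ 3.14 -0.82 -1.07  0.16 -1.41 -1.81] [[0, -1, -1]]
0 0.193 [0.11 0.21 0.13] [ 2.99 -1.02 -1.07  0.19 -1.57 -1.63] [[1, -1, -1]]
0 0.195 [-0.05  0.22  0.12] [ 3.14 -0.56 -1.07  0.19 -1.17 -1.86] [[-1, -1, -1]]
1 0.122 [0.11 0.18 0.11] [ 3.01 -1.04 -1.07  0.1  -1.6  -1.65] [[0, -1, -1], [1, -1, -1]]
1 0.124 [0.14 0.15 0.11] [ 2.64 -0.99 -1.07  0.12 -1.48 -1.28] [[1, -1, -1], [0, -1, -1]]
1 0.127 [0.06 0.2  0.12] [ 3.08 -0.91 -1.07  0.12 -1.46 -1.73] [[1, -1, -1], [-1, -1, -1]]
2 0.099 [-0.14  0.18  0.12] [ 3.14 -0.33 -0.92  0.05 -1.07 -1.81] [[0, -1, -1], [-1, -1, 0], [-1, -1, 0]]
2 0.102 [0.1  0.18 0.1 ] [ 2.14 -0.58 -1.07  0.07 -1.   -0.81] [[1, -1, -1], [0, -1, 0], [-1, 0, -1]]
2 0.104 [-0.13  0.18  0.2 ] [ 3.14 -0.45 -0.78  0.06 -1.32 -1.8 ] [[0, -1, -1], [-1, -1, 0], [-1, -1, 1]]
3 0.087 [-0.13  0.16  0.29] [ 3.14 -0.48 -0.56  0.   -1.58 -1.78] [[0, -1, -1], [-1, -1, 0], [-1, -1, 1], [0, -1, 1]]
3 0.087 [-0.22  0.16  0.2 ] [ 3.14 -0.25 -0.66  0.   -1.25 -1.78] [[0, -1, -1], [-1, -1, 0], [-1, -1, 0], [-1, -1, 1]]
3 0.087 [-0.13  0.16  0.11] [ 3.14 -0.34 -0
[... 193 characters left out ...]
 [-1, 0, 0]]
4 0.087 [-0.22  0.16  0.37] [ 3.14 -0.32 -0.27  0.   -1.7  -1.78] [[0, -1, -1], [-1, -1, 0], [-1, -1, 1], [0, -1, 1], [-1, 0, 1]]
4 0.087 [-0.22  0.16  0.2 ] [ 3.14 -0.25 -0.66  0.   -1.25 -1.78] [[0, -1, -1], [-1, -1, 0], [-1, -1, 1], [0, -1, 1], [-1, 0, -1]]
5 0.087 [-0.38  0.16  0.29] [ 3.14 -0.01 -0.24  0.   -1.42 -1.78] [[0, -1, -1], [-1, -1, 0], [-1, -1, 1], [0, -1, 1], [-1, 0, 0], [-1, 0, 0]]
5 0.087 [-0.34  0.16  0.37] [ 3.14 -0.09 -0.11  0.   -1.64 -1.78] [[0, -1, -1], [-1, -1, 0], [-1, -1, 1], [0, -1, 1], [-1, 0, 0], [-1, 0, 1]]
5 0.087 [-0.34  0.16  0.2 ] [ 3.14 -0.01 -0.47  0.   -1.2  -1.78] [[0, -1, -1], [-1, -1, 0], [-1, -1, 1], [0, -1, 1], [-1, 0, 0], [-1, 0, -1]]
```

```bash
cat > meas.py <<'E'
from h import *
from scipy.optimize import least_squares
np.set_printoptions(precision=4,suppress=True)
obs=[('top',(1,159,120),(177.7,219.3)),('top',(-1,159,120),(183.3,251)),('top',(1,-159,120),(319.3,188.3)),('top',(-1,-159,120),(325.3,219.3)),
('scene',(-1,-159,120),(304.3,177.5)),('scene',(1,-159,120),(322.5,202.5)),('scene',(-1,159,120),(424.3,122.5)),('scene',(1,159,120),(444.3,142.5)),
('scene',(43,-159,70),(321.3,216.8)),('scene',(43,-159,0),(322.5,231.3)),('scene',(43,159,70),(440.5,158))]
C={n:bot.calibration(n) for n in('scene','top')}
def W(p,q):
    x,y,a=p[:3]; q=np.array(q,float);
    if abs(q[0])==1:q[0]*=p[3]*1000
    q/=1000
    return np.array([x+np.cos(a)*q[0]-np.sin(a)*q[1],y+np.sin(a)*q[0]+np.cos(a)*q[1],q[2]])
f=lambda p:np.concatenate([proj(n,W(p,q),C[n])[0]-np.array(u) for n,q,u in obs])
r=least_squares(f,[.556,.107,.2,.035],loss='soft_l1');print('carrier',r.x,r.fun.round(1).reshape(-1,2).tolist())
for y in(-114,-38,38,114): print(y,W(r.x,(0,y,10)))
for nm,z,a,b in(('l1',.24,(383.7,263.5),(232.7,112)),('l2',.24,(430.3,181.6),(192.3,192.7)),('slim',.28,(219.7,211.3),(405.7,97)),('stored',.25,(302,198),(331,136.5))):
    g=lambda p:np.r_[proj('top',[*p,z],C['top'])[0]-a,proj('scene',[*p,z],C['scene'])[0]-b]
    s=least_squares(g,[.5,0]);print(nm,s.x,s.fun.round(1))
E
python3 meas.py
cat > sim.py <<'E'
from kin import *
np.set_printoptions(precision=3,suppress=True)
def run(q,rows,every=5):
    for i,(tr,tn) in enumerate(rows):
        x,E=fk(q);xt=x+E@np.array(tr)*.025;Et=E@R('z',np.deg2rad(5*tn));q=go(q,xt,Et,it=3)
        if (i+1)%every==0:
            x,E=fk(q);print(i+1,x,'z',E[:,2],'y',E[:,1],'q',q.round(2))
    return q
def tow(q,target,turn=0,n=None):
    """rows to bring TCP to target with total turn (deg), in tool axes"""
    x,E=fk(q);d=np.array(target)-x;m=n or int(np.ceil(max(np.linalg.norm(d)/.025,abs(turn)/5)))
    rows=[];F=E
    for i in range(m):
        rows.append(((F.T@d/m/.025).round(2),turn/5/m));F=F@R('z',np.deg2rad(turn/m))
    return rows
E
python3 - <<'E'
from sim import *
q=np.array([2.947,-.738,-1.063,.256,-1.3,-1.657])
for via in ([(.12,.42,.33)],[(.25,.35,.33)]):
    k=q
    for t,tn in[(via[0],0),((.42,.1,.33),50),((.448,-.157,.33),49)]:
        r=tow(k,t,tn);k=run(k,r,4)
    print()
E
```

```text
carrier [0.557  0.1063 0.1975 0.035 ] [[-1.5, 0.1], [-1.6, -0.0], [-0.2, -0.4], [1.0, -0.8], [-1.5, -0.7], [-2.8, -0.2], [0.8, -1.6], [0.5, -1.0], [0.2, 0.8], [-1.3, 1.1], [0.2, -0.1]]
-114 [ 0.5794 -0.0054  0.01  ]
-38 [0.5645 0.0691 0.01  ]
38 [0.5496 0.1436 0.01  ]
114 [0.5347 0.2181 0.01  ]
l1 [ 0.4501 -0.158 ] [ 0.3 -0.7  0.1 -1. ]
l2 [ 0.6064 -0.2564] [-0.2 -1.1 -0.4 -1.1]
slim [0.5504 0.1424] [ 0.4 -0.7  0.1 -1.2]
stored [ 0.5755 -0.0068] [0.1 0.2 0.1 0.1]
4 [0.058 0.294 0.216] z [ 0.094  0.237 -0.967] y [-0.192 -0.949 -0.251] q [ 2.26 -0.48 -0.84  0.25 -1.09 -1.  ]
8 [0.09  0.361 0.283] z [ 0.094  0.237 -0.967] y [-0.192 -0.949 -0.251] q [ 1.95 -0.32 -0.59  0.19 -1.12 -0.65]
4 [0.182 0.341 0.332] z [ 0.094  0.237 -0.967] y [-0.377 -0.891 -0.255] q [ 1.6  -0.3  -0.42  0.11 -1.21 -0.46]
8 [0.25  0.272 0.331] z [ 0.094  0.237 -0.967] y [-0.547 -0.799 -0.249] q [ 1.3  -0.32 -0.41  0.03 -1.23 -0.33]
12 [0.318 0.203 0.33 ] z [ 0.094  0.237 -0.967] y [-0.697 -0.678 -0.234] q [ 0.94 -0.27 -0.35 -0.07 -1.25 -0.14]
16 [0.386 0.135 0.329] z [ 0.094  0.237 -0.967] y [-0.821 -0.531 -0.21 
[... 470 characters left out ...]
0.66  0.14 -1.09 -0.4 ]
12 [0.228 0.335 0.317] z [ 0.093  0.235 -0.967] y [-0.192 -0.949 -0.249] q [ 1.43 -0.25 -0.41  0.07 -1.16 -0.09]
4 [0.298 0.269 0.331] z [ 0.093  0.235 -0.967] y [-0.444 -0.86  -0.252] q [ 1.13 -0.24 -0.34 -0.02 -1.22 -0.02]
8 [0.353 0.194 0.33 ] z [ 0.093  0.235 -0.967] y [-0.665 -0.709 -0.236] q [ 0.82 -0.21 -0.29 -0.1  -1.25  0.02]
12 [0.407 0.119 0.33 ] z [ 0.093  0.235 -0.967] y [-0.838 -0.507 -0.204] q [ 0.53 -0.14 -0.21 -0.16 -1.3   0.06]
4 [0.43  0.007 0.329] z [ 0.093  0.235 -0.967] y [-0.977 -0.165 -0.134] q [ 0.21 -0.08 -0.14 -0.22 -1.37  0.  ]
8 [ 0.44  -0.087  0.329] z [ 0.093  0.235 -0.967] y [-0.989  0.136 -0.062] q [-0.03 -0.01 -0.07 -0.24 -1.43 -0.07]
```

```bash
cat > plan.py <<'E'
from sim import *
import json,sys
def state_q():
    from cell import bot
    return np.array(bot.state()['qpos'])
def plan(q,wps,grip=-1,v=.95,res=.05):
    """wps: (target xyz, total turn rows); prints calls of 10 rows"""
    rows=[]
    for tgt,tn in wps:
        tn=float(tn);rem=abs(tn)
        for _ in range(60):
            x,E=fk(q);d=np.array(tgt)-x
            if np.linalg.norm(d)<.0012 and rem<.02:break
            n=max(np.linalg.norm(d)/(.025*v),rem,1)
            t=np.round(E.T@(d/n)/.025/res)*res
            if n==1: t=np.round(E.T@d/.025,2)
            u=np.sign(tn)*min(1,rem);rem-=abs(u)
            rows.append((t.clip(-1,1),round(u,2)));q=go(q,x+E@t*.025,E@R('z',np.deg2rad(5*u)),it=3)
    while len(rows)%10: rows.append((np.zeros(3),0))
    for i,(t,u) in enumerate(rows):
        if i%10==0:print('--')
        print(json.dumps({"translation":[round(float(a),2)+0 for a in t],"turn":u,"grip":grip}),end=', ' )
    x,E=fk(q);print('\nend',x,'z',E[:,2],'y',E[:,1],'q',q);return q
E
python3 - <<'E'
from plan import *
plan(state_q(),[((.14,.40,.32),0),((.42,.1,.32),16),((.452,-.1535,.3),4)])
E
```

```text
--
{"translation": [0.3, -0.8, -0.45], "turn": 0.0, "grip": -1}, {"translation": [0.3, -0.8, -0.4], "turn": 0.0, "grip": -1}, {"translation": [0.3, -0.8, -0.4], "turn": 0.0, "grip": -1}, {"translation": [0.3, -0.8, -0.4], "turn": 0.0, "grip": -1}, {"translation": [0.3, -0.8, -0.4], "turn": 0.0, "grip": -1}, {"translation": [0.3, -0.8, -0.4], "turn": 0.0, "grip": -1}, {"translation": [0.3, -0.8, -0.4], "turn": 0.0, "grip": -1}, {"translation": [0.3, -0.8, -0.4], "turn": 0.0, "grip": -1}, {"translation": [0.3, -0.8, -0.4], "turn": 0.0, "grip": -1}, {"translation": [0.3, -0.8, -0.4], "turn": 0.0, "grip": -1}, --
{"translation": [0.25, -0.85, -0.4], "turn": 0.0, "grip": -1}, {"translation": [0.09, -0.26, -0.12], "turn": 0.0, "grip": -1}, {"translation": [0.8, 0.55, -0.1], "turn": 1.0, "grip": -1}, {"translation": [0.8, 0.45, -0.1], "turn": 1.0, "grip": -1}, {"translation": [0.85, 0.4, -0.1], "turn": 1.0, "grip": -1}, {"translation": [0.9, 0.3, -0.1], "turn": 1.0, "grip": -1}, {"translation": [0.9, 0.25, -0.1], "turn": 1.0, "grip": -1}, {"translation": [0.95, 0.15, -0.1], "turn": 1.0, "gr
[... 1392 characters left out ...]
-
{"translation": [0.7, -0.39, -0.1], "turn": 0.0, "grip": -1}, {"translation": [0.0, 0.0, 0.0], "turn": 0, "grip": -1}, {"translation": [0.0, 0.0, 0.0], "turn": 0, "grip": -1}, {"translation": [0.0, 0.0, 0.0], "turn": 0, "grip": -1}, {"translation": [0.0, 0.0, 0.0], "turn": 0, "grip": -1}, {"translation": [0.0, 0.0, 0.0], "turn": 0, "grip": -1}, {"translation": [0.0, 0.0, 0.0], "turn": 0, "grip": -1}, {"translation": [0.0, 0.0, 0.0], "turn": 0, "grip": -1}, {"translation": [0.0, 0.0, 0.0], "turn": 0, "grip": -1}, {"translation": [0.0, 0.0, 0.0], "turn": 0, "grip": -1}, 
end [ 0.452 -0.153  0.3  ] z [ 0.093  0.237 -0.967] y [-0.928  0.372  0.001] q [-0.184  0.074 -0.046 -0.256 -1.406 -0.161]
```

Request:
{"op": "drive_tool", "data": {"rows": [{"translation":[0.3,-0.8,-0.45],"turn":0,"grip":-1},{"translation":[0.3,-0.8,-0.4],"turn":0,"grip":-1},{"translation":[0.3,-0.8,-0.4],"turn":0,"grip":-1},{"translation":[0.3,-0.8,-0.4],"turn":0,"grip":-1},{"translation":[0.3,-0.8,-0.4],"turn":0,"grip":-1},{"translation":[0.3,-0.8,-0.4],"turn":0,"grip":-1},{"translation":[0.3,-0.8,-0.4],"turn":0,"grip":-1},{"translation":[0.3,-0.8,-0.4],"turn":0,"grip":-1},{"translation":[0.3,-0.8,-0.4],"turn":0,"grip":-1},{"translation":[0.3,-0.8,-0.4],"turn":0,"grip":-1}]}}

```text
time: 9.4
ee_pos: [0.1252, 0.378, 0.29]
orientation: [[0.977, -0.195, 0.089], [-0.21, -0.951, 0.227], [0.04, -0.24, -0.97]]
contact_force: [-1.0, -0.2, 0.4]
gripper_width: 0.0869
grasp_force: 0.0
```

Request:
{"op": "drive_tool", "data": {"rows": [{"translation":[0.3,-0.85,-0.4],"turn":0,"grip":-1},{"translation":[0.6,0.2,-0.1],"turn":0.5,"grip":-1},{"translation":[0.8,0.55,-0.1],"turn":1,"grip":-1},{"translation":[0.8,0.45,-0.1],"turn":1,"grip":-1},{"translation":[0.85,0.4,-0.1],"turn":1,"grip":-1},{"translation":[0.9,0.3,-0.1],"turn":1,"grip":-1},{"translation":[0.9,0.25,-0.1],"turn":1,"grip":-1},{"translation":[0.95,0.15,-0.1],"turn":1,"grip":-1},{"translation":[0.95,0.05,-0.1],"turn":1,"grip":-1},{"translation":[0.95,0,-0.1],"turn":1,"grip":-1}]}}

```text
time: 10.4
ee_pos: [0.2733, 0.2403, 0.3046]
orientation: [[0.586, -0.805, 0.088], [-0.799, -0.557, 0.228], [-0.134, -0.204, -0.97]]
contact_force: [0.2, -0.1, -0.5]
gripper_width: 0.0872
grasp_force: 0.0
```

Request:
{"op": "drive_tool", "data": {"rows": [{"translation":[0.95,-0.1,-0.1],"turn":1,"grip":-1},{"translation":[0.95,-0.15,-0.1],"turn":1,"grip":-1},{"translation":[0.9,-0.25,-0.1],"turn":1,"grip":-1},{"translation":[0.9,-0.35,-0.1],"turn":1,"grip":-1},{"translation":[0.85,-0.4,-0.1],"turn":1,"grip":-1},{"translation":[0.8,-0.5,-0.1],"turn":1,"grip":-1},{"translation":[0.75,-0.55,-0.1],"turn":1,"grip":-1},{"translation":[0.9,-0.3,-0.15],"turn":1,"grip":-1},{"translation":[0.95,-0.2,-0.15],"turn":1,"grip":-1},{"translation":[0.95,-0.15,-0.15],"turn":1,"grip":-1}]}}

```text
time: 11.4
ee_pos: [0.3929, 0.0427, 0.2982]
orientation: [[-0.241, -0.967, 0.087], [-0.94, 0.255, 0.228], [-0.242, -0.027, -0.97]]
contact_force: [0.5, 0.3, 0.2]
gripper_width: 0.0867
grasp_force: 0.0
```

Run:
```python
from plan import *
from cell import bot
s=bot.state();print(s['time'],s['ee_pos'],np.array(s['orientation'])[2],fk(np.array(s['qpos']))[0])
plan(state_q(),[((.452,-.1535,.28),1)])
```

```text
11.4 [0.393 0.043 0.298] [-0.242 -0.027 -0.97 ] [0.393 0.043 0.298]
--
{"translation": [0.8, -0.5, -0.1], "turn": 1.0, "grip": -1}, {"translation": [0.75, -0.55, -0.1], "turn": 0.0, "grip": -1}, {"translation": [0.75, -0.55, -0.1], "turn": 0.0, "grip": -1}, {"translation": [0.75, -0.55, -0.1], "turn": 0.0, "grip": -1}, {"translation": [0.75, -0.55, -0.1], "turn": 0.0, "grip": -1}, {"translation": [0.75, -0.55, -0.1], "turn": 0.0, "grip": -1}, {"translation": [0.75, -0.55, -0.1], "turn": 0.0, "grip": -1}, {"translation": [0.75, -0.55, -0.1], "turn": 0.0, "grip": -1}, {"translation": [0.59, -0.45, -0.08], "turn": 0.0, "grip": -1}, {"translation": [0.0, 0.0, 0.0], "turn": 0, "grip": -1}, 
end [ 0.452 -0.154  0.28 ] z [ 0.087  0.228 -0.97 ] y [-0.942  0.336 -0.006] q [-0.176  0.083 -0.085 -0.247 -1.361 -0.119]
```

Request:
{"op": "drive_tool", "data": {"rows": [{"translation":[0.8,-0.5,-0.1],"turn":1,"grip":-1},{"translation":[0.75,-0.55,-0.1],"turn":0,"grip":-1},{"translation":[0.75,-0.55,-0.1],"turn":0,"grip":-1},{"translation":[0.75,-0.55,-0.1],"turn":0,"grip":-1},{"translation":[0.75,-0.55,-0.1],"turn":0,"grip":-1},{"translation":[0.75,-0.55,-0.1],"turn":0,"grip":-1},{"translation":[0.75,-0.55,-0.1],"turn":0,"grip":-1},{"translation":[0.75,-0.55,-0.1],"turn":0,"grip":-1},{"translation":[0.6,-0.45,-0.1],"turn":0,"grip":-1},{"translation":[0,0,0],"turn":0,"grip":-1}]}}

```text
time: 12.4
ee_pos: [0.453, -0.1546, 0.2797]
orientation: [[-0.323, -0.942, 0.086], [-0.914, 0.334, 0.228], [-0.244, -0.005, -0.97]]
contact_force: [0.6, 0.4, -0.6]
gripper_width: 0.0872
grasp_force: 0.0
```

Run:
```python
from plan import *
from h import *
np.set_printoptions(precision=4,suppress=True)
s=bot.state();print(s['time'],s['ee_pos'])
n='wrist';c=bot.calibration(n);im=snap(n,'w0')
d=[k for k in bot.spot_in(n,'loose_bottle_1')];print(d[:3])
P=[[.4501+.014*np.cos(a),-.158+.014*np.sin(a),.24] for a in np.linspace(0,6.28,24)]
for u in proj(n,P,c): cv2.circle(im,tuple(int(v) for v in u),1,(0,0,255),-1)
cv2.imwrite('pics/w0m.png',im)
```

```text
12.4 [ 0.453  -0.1546  0.2797]
[{'rect': [326.6, 145.7, 63.9, 124.7], 'confidence': 0.66}, {'rect': [118.8, 99.7, 178.5, 108.6], 'confidence': 0.62}, {'rect': [332.9, 312.9, 38.1, 22.1], 'confidence': 0.6}]
```

View pics/w0m.png

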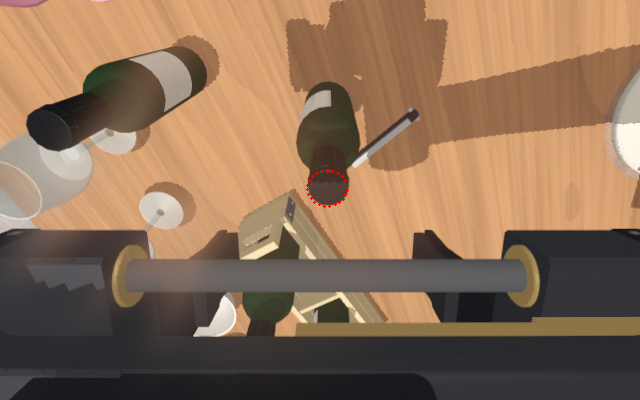

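Request:
{"op": "drive_tool", "data": {"rows": [{"translation":[0.18,0.02,0.74],"turn":0,"grip":-1},{"translation":[0.18,0.02,0.74],"turn":0,"grip":-1},{"translation":[0.18,0.02,0.74],"turn":0,"grip":-1},{"translation":[0.18,0.02,0.72],"turn":0,"grip":-1},{"translation":[0,0,0],"turn":0,"grip":0.2},{"translation":[0,0,0],"turn":0,"grip":1},{"translation":[0,0,0],"turn":0,"grip":1},{"translation":[0,0,0],"turn":0,"grip":1},{"translation":[0,0,0],"turn":0,"grip":1},{"translation":[0,0,0],"turn":0,"grip":1}], "force": 45}}

```text
time: 13.5
ee_pos: [0.4514, -0.1521, 0.2062]
orientation: [[-0.319, -0.943, 0.089], [-0.916, 0.331, 0.228], [-0.245, -0.009, -0.97]]
contact_force: [0.8, 0.0, 0.1]
gripper_width: 0.0469
grasp_force: 0.0
```

Run:
```python
from plan import *
q=state_q();x,E=fk(q);print(x,E[:,2])
o=.019*E[:2,2]
c=np.array([.5645,.0691])+o
plan(q,[((x[0],x[1],.26),0),((.50,0.0,.33),0),((c[0],c[1],.33),0)],grip=1)
```

```text
[ 0.451 -0.152  0.206] [ 0.089  0.228 -0.97 ]
--
{"translation": [-0.25, 0.0, -0.9], "turn": 0.0, "grip": 1}, {"translation": [-0.2, 0.0, -0.95], "turn": 0.0, "grip": 1}, {"translation": [-0.08, -0.02, -0.24], "turn": 0.0, "grip": 1}, {"translation": [-0.95, 0.0, -0.15], "turn": 0.0, "grip": 1}, {"translation": [-0.95, 0.0, -0.15], "turn": 0.0, "grip": 1}, {"translation": [-0.95, 0.05, -0.15], "turn": 0.0, "grip": 1}, {"translation": [-0.95, 0.0, -0.15], "turn": 0.0, "grip": 1}, {"translation": [-0.95, 0.05, -0.15], "turn": 0.0, "grip": 1}, {"translation": [-0.95, 0.0, -0.2], "turn": 0.0, "grip": 1}, {"translation": [-0.95, 0.05, -0.15], "turn": 0.0, "grip": 1}, --
{"translation": [-0.21, 0.01, -0.06], "turn": 0.0, "grip": 1}, {"translation": [-0.85, -0.35, 0.2], "turn": 0.0, "grip": 1}, {"translation": [-0.85, -0.35, 0.2], "turn": 0.0, "grip": 1}, {"translation": [-0.85, -0.4, 0.25], "turn": 0.0, "grip": 1}, {"translation": [-0.85, -0.35, 0.2], "turn": 0.0, "grip": 1}, {"translation": [-0.14, -0.08, 0.06], "turn": 0.0, "grip": 1}, {"translation": [0.0, 0.0, 0.0], "turn": 0, "grip": 1}, {"translation": [0.0, 0.0, 0.0], "turn": 0, "grip": 1}, {"translation": [0.0, 0.0, 0.0], "turn": 0, "grip": 1}, {"translation": [0.0, 0.0, 0.0], "turn": 0, "grip": 1}, 
end [0.566 0.074 0.33 ] z [ 0.089  0.228 -0.97 ] y [-0.943  0.331 -0.009] q [ 0.287  0.165  0.112 -0.199 -1.368 -0.598]
```

Request:
{"op": "drive_tool", "data": {"rows": [{"translation":[0,0,0],"turn":0,"grip":1},{"translation":[0,0,0],"turn":0,"grip":1},{"translation":[0,0,0],"turn":0,"grip":1},{"translation":[0,0,0],"turn":0,"grip":1},{"translation":[0,0,0],"turn":0,"grip":1},{"translation":[-0.05,0,-0.2],"turn":0,"grip":1},{"translation":[-0.15,0,-0.6],"turn":0,"grip":1},{"translation":[-0.2,0,-0.9],"turn":0,"grip":1},{"translation":[-0.2,0,-0.9],"turn":0,"grip":1},{"translation":[0,0,0],"turn":0,"grip":1}], "force": 45}}

```text
time: 14.5
ee_pos: [0.4521, -0.154, 0.2763]
orientation: [[-0.317, -0.943, 0.095], [-0.916, 0.331, 0.226], [-0.244, -0.016, -0.97]]
contact_force: [0.3, -0.6, 0.5]
gripper_width: 0.0006
grasp_force: 0.0
```

Run:
```python
from plan import *
q=state_q();x,E=fk(q);print(x,E[:,2])
o=.019*E[:2,2]
c=np.array([.5645,.0691])+o
plan(q,[((.50,0.0,.33),0),((c[0],c[1],.33),0)],grip=1)
```

```text
[ 0.452 -0.154  0.276] [ 0.095  0.226 -0.97 ]
--
{"translation": [-0.95, 0.05, -0.05], "turn": 0.0, "grip": 1}, {"translation": [-0.95, 0.0, -0.1], "turn": 0.0, "grip": 1}, {"translation": [-0.95, 0.05, -0.05], "turn": 0.0, "grip": 1}, {"translation": [-0.95, 0.0, -0.1], "turn": 0.0, "grip": 1}, {"translation": [-0.95, 0.05, -0.05], "turn": 0.0, "grip": 1}, {"translation": [-0.95, 0.0, -0.1], "turn": 0.0, "grip": 1}, {"translation": [-0.95, 0.05, -0.05], "turn": 0.0, "grip": 1}, {"translation": [-0.12, 0.0, -0.01], "turn": 0.0, "grip": 1}, {"translation": [-0.85, -0.35, 0.2], "turn": 0.0, "grip": 1}, {"translation": [-0.85, -0.35, 0.2], "turn": 0.0, "grip": 1}, --
{"translation": [-0.85, -0.4, 0.25], "turn": 0.0, "grip": 1}, {"translation": [-0.85, -0.35, 0.25], "turn": 0.0, "grip": 1}, {"translation": [-0.13, -0.08, 0.01], "turn": 0.0, "grip": 1}, {"translation": [0.0, 0.0, 0.0], "turn": 0, "grip": 1}, {"translation": [0.0, 0.0, 0.0], "turn": 0, "grip": 1}, {"translation": [0.0, 0.0, 0.0], "turn": 0, "grip": 1}, {"translation": [0.0, 0.0, 0.0], "turn": 0, "grip": 1}, {"translation": [0.0, 0.0, 0.0], "turn": 0, "grip": 1}, {"translation": [0.0, 0.0, 0.0], "turn": 0, "grip": 1}, {"translation": [0.0, 0.0, 0.0], "turn": 0, "grip": 1}, 
end [0.566 0.073 0.33 ] z [ 0.095  0.226 -0.97 ] y [-0.943  0.331 -0.016] q [ 0.29   0.161  0.105 -0.194 -1.36  -0.599]
```

Run:
```python
from h import *
a=snap('scene','s2');b=snap('wrist','w2')
cv2.imwrite('pics/m2.png',cv2.resize(np.vstack([a[60:340],b]),(560,595)))
for n in('scene','top'):
  bot.snapshot(n);print(n,[(np.round(d['rect']).tolist(),round(d['confidence'],2)) for d in bot.spot_in(n,'loose_bottle_1')])
```

```text
scene [([244.0, 150.0, 39.0, 88.0], 0.91), ([210.0, 226.0, 54.0, 77.0], 0.58), ([372.0, 175.0, 142.0, 113.0], 0.29)]
top []
```

View pics/m2.png

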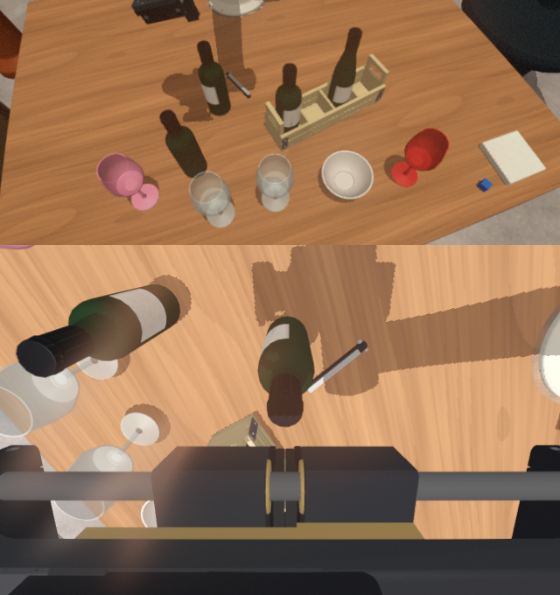

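Run:
```python
from h import *
np.set_printoptions(precision=3,suppress=True)
s=bot.state();x=np.array(s['ee_pos']);E=np.array(s['orientation'])
print(s['time'],x,E)
for n in('scene','top','wrist'):
    c=bot.calibration(n);print(n,'tcp',proj(n,x,c),'body',proj(n,x-E[:,2]*.07,c),'camtool',E.T@(-np.array(c['R']).T@c['t']-x), 'axis',E.T@np.array(c['R'])[2])
```

```text
14.8 [ 0.45  -0.153  0.271] [[-0.32  -0.944  0.086]
 [-0.915  0.331  0.229]
 [-0.245 -0.006 -0.97 ]]
scene tcp [[232.235  97.739]] body [[214.203  66.928]] camtool [-0.273 -0.497 -0.409] axis [0.215 0.522 0.825]
top tcp [[383.991 262.242]] body [[400.28  263.735]] camtool [-0.31   0.072 -0.768] axis [ 0.197 -0.174  0.965]
wrist tcp [[324.649 224.893]] body [[324.355 280.29 ]] camtool [ 0.069  0.    -0.2  ] axis [-0.254 -0.     0.967]
```

Request:
{"op": "drive_tool", "data": {"rows": [{"translation":[0,0,0],"turn":0,"grip":-0.2},{"translation":[0,0,0],"turn":0,"grip":-0.2},{"translation":[0,0,0],"turn":0,"grip":-0.2},{"translation":[0,0,0],"turn":0,"grip":-0.2},{"translation":[0,0,0],"turn":0,"grip":-0.2},{"translation":[0,0,0],"turn":0,"grip":-0.2},{"translation":[0,0,0],"turn":0,"grip":-0.2},{"translation":[0.2,0,0.9],"turn":0,"grip":-0.2},{"translation":[0.2,0,0.9],"turn":0,"grip":-0.2},{"translation":[0.2,0,0.9],"turn":0,"grip":-0.2}], "force": 45}}

```text
time: 15.8
ee_pos: [0.4515, -0.1514, 0.2028]
orientation: [[-0.319, -0.943, 0.089], [-0.916, 0.331, 0.228], [-0.245, -0.009, -0.97]]
contact_force: [-0.0, 0.7, 0.4]
gripper_width: 0.052
grasp_force: 0.0
```

Request:
{"op": "drive_tool", "data": {"rows": [{"translation":[0,0,0],"turn":0,"grip":1},{"translation":[0,0,0],"turn":0,"grip":1},{"translation":[0,0,0],"turn":0,"grip":1},{"translation":[0,0,0],"turn":0,"grip":1},{"translation":[0,0,0],"turn":0,"grip":1},{"translation":[0,0,0],"turn":0,"grip":1},{"translation":[0,0,0],"turn":0,"grip":1},{"translation":[0,0,0],"turn":0,"grip":1},{"translation":[0,0,0],"turn":0,"grip":1},{"translation":[0,0,0],"turn":0,"grip":1}], "force": 45}}

```text
time: 16.8
ee_pos: [0.4525, -0.152, 0.2056]
orientation: [[-0.318, -0.944, 0.092], [-0.916, 0.331, 0.227], [-0.244, -0.012, -0.97]]
contact_force: [-0.5, -0.1, 5.4]
gripper_width: -0.0
grasp_force: 3.5
```

```bash
python3 - <<'E'
from h import *
a=snap('scene','s3');b=snap('wrist','w3');t=snap('top','t3')
s=bot.state();x=np.array(s['ee_pos'])
for n,im in(('scene',a),('wrist',b),('top',t)):
    p=proj(n,x)[0].astype(int);cv2.circle(im,tuple(map(int,p)),3,(0,0,255),1)
a=cv2.resize(a[60:210,140:300],None,fx=2.5,fy=2.5)[:360];t=cv2.resize(t[200:320,330:450],(360,360))
cv2.imwrite('pics/m3.png',np.hstack([a[:,:400],t]));cv2.imwrite('pics/w3m.png',b)
E
python3 -c "
import cv2,numpy as np
a=cv2.imread('pics/m3.png');b=cv2.resize(cv2.imread('pics/w3m.png'),(384,240));c=np.zeros((240,a.shape[1],3),np.uint8);c[:,:384]=b
o=np.vstack([a,c]);print(o.shape);cv2.imwrite('pics/m3b.png',o)"
```

```text
(600, 760, 3)
```

View pics/m3b.png

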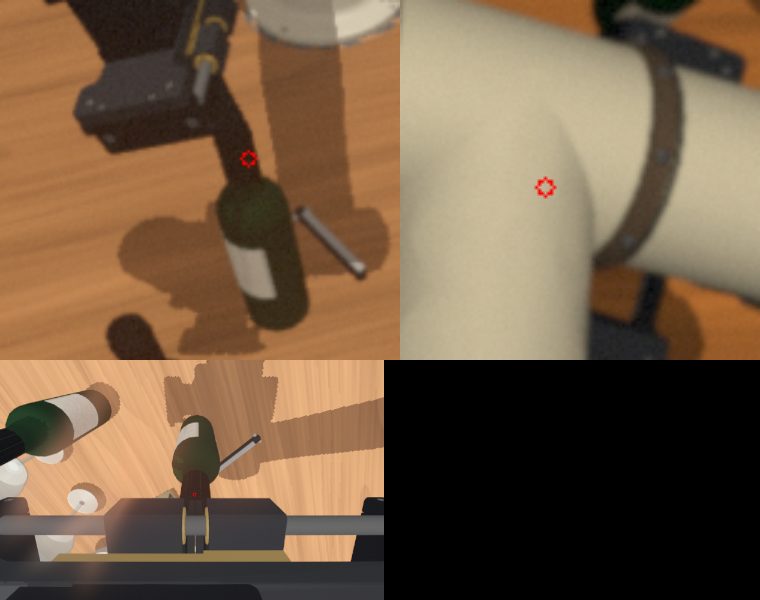

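Run:
```python
import cv2,numpy as np
b=cv2.imread('pics/w3.png')[90:390,210:440];a=cv2.imread('pics/s3.png')[60:200,165:265]
b=cv2.resize(b,(460,600),interpolation=2);a=cv2.resize(a,(340,476),interpolation=2)
o=np.zeros((600,800,3),np.uint8);o[:,:460]=b;o[:476,460:]=a
cv2.imwrite('pics/m4.png',cv2.convertScaleAbs(o,alpha=2.2,beta=10))
```

```text
(no output)
```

View pics/m4.png

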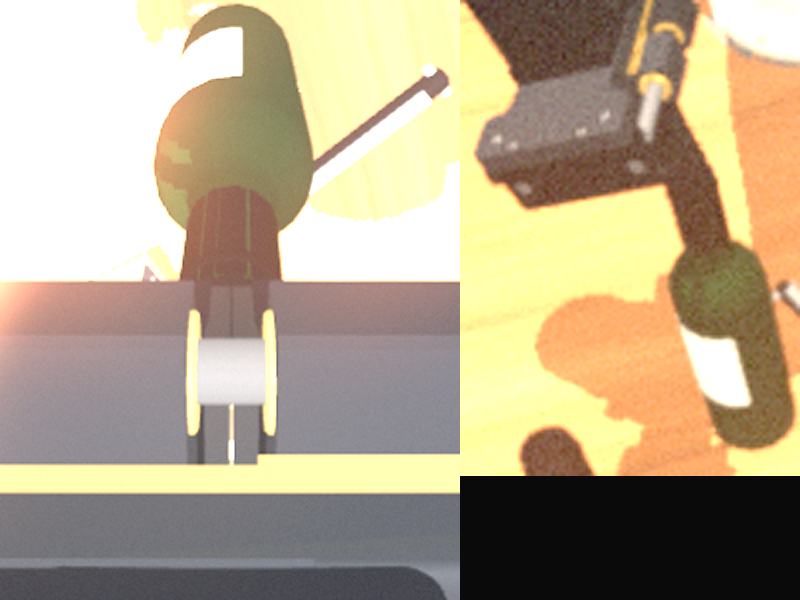

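Request:
{"op": "drive_tool", "data": {"rows": [{"translation":[-0.2,0,-0.8],"turn":0,"grip":-1},{"translation":[-0.2,0,-0.8],"turn":0,"grip":-1},{"translation":[-0.2,0,-0.8],"turn":0,"grip":-1},{"translation":[-0.2,0,-0.8],"turn":0,"grip":-1},{"translation":[0,0,0],"turn":0,"grip":-1},{"translation":[0,0,0],"turn":0,"grip":-1},{"translation":[0,0,0],"turn":0,"grip":-1},{"translation":[0,0,0],"turn":0,"grip":-1},{"translation":[0,0,0],"turn":0,"grip":-1},{"translation":[0,0,0],"turn":0,"grip":-1}]}}

```text
time: 17.95
ee_pos: [0.4506, -0.1513, 0.2853]
orientation: [[-0.32, -0.944, 0.087], [-0.915, 0.331, 0.228], [-0.245, -0.007, -0.97]]
contact_force: [-0.6, 0.1, -0.1]
gripper_width: 0.0723
grasp_force: 0.0
```

```bash
cat > neck.py <<'E'
from h import *
np.set_printoptions(precision=4,suppress=True)
def circ(c,r,z):return np.array([[c[0]+r*np.cos(a),c[1]+r*np.sin(a),z] for a in np.linspace(0,6.28,20)])
def sil(n,xy,c,prof):
    m=np.zeros((400,640),np.uint8);P=[proj(n,circ(xy,r,z),c).astype(np.float32) for r,z in prof]
    for a,b in zip(P,P[1:]): cv2.fillConvexPoly(m,cv2.convexHull(np.vstack([a,b])).astype(int),1)
    return m.astype(bool)
LOOSE=[(.03,0),(.03,.148),(.014,.18),(.014,.24)]
SLIM=[(.028,0),(.028,.12),(.0135,.215),(.0135,.27)]
def fit(n,name,xy0,prof=LOOSE,z0=0,rng=.04):
    c=bot.calibration(n);bot.snapshot(n);best=None
    prof=[(r,z+z0) for r,z in prof];s0=sil(n,xy0,c,prof)
    for d in bot.cut_out(n,name):
        m=d['pixels'];i=(m&s0).sum()/(m|s0).sum()
        if best is None or i>best[0]:best=(i,m)
    if best is None:return None
    m=best[1];xy=np.array(xy0,float);cur=best[0]
    for st in(.016,.008,.004,.002,.001):
        imp=True
        while imp:
            imp=False
            for d in((1,0),(-1,0),(0,1),(0,-1)):
                t=xy+st*np.array(d);s=sil(n,t,c,prof);i=(m&s).sum()/(m|s).sum()
                if i>cur+1e-4:cur,xy,imp=i,t,True
    return xy,round(cur,3),m
E
python3 - <<'E'
from neck import *
s=bot.state();print(s['time'],s['ee_pos'],s['gripper_width'])
for nm,xy in(('loose_bottle_1',(.4501,-.158)),('loose_bottle_2',(.6064,-.2564))):
  for n in('scene','wrist'):
    r=fit(n,nm,xy);print(nm,n,r and r[:2])
im=bot.snapshot('wrist');cv2.imwrite('pics/w5.png',im)
E
```

```text
17.95 [ 0.4506 -0.1513  0.2853] 0.07230214479268195
loose_bottle_1 scene (array([ 0.4481, -0.159 ]), np.float64(0.959))
loose_bottle_1 wrist (array([ 0.4491, -0.158 ]), np.float64(0.963))
loose_bottle_2 scene (array([ 0.6054, -0.2584]), np.float64(0.952))
loose_bottle_2 wrist (array([ 0.6064, -0.2574]), np.float64(0.97))
```

Run:
```python
from h import *
s=bot.state();x=np.array(s['ee_pos']);E=np.array(s['orientation']);c=bot.calibration('wrist')
im=cv2.imread('pics/w5.png');im=cv2.convertScaleAbs(im,alpha=1.8,beta=15)
im=cv2.resize(im,(800,500))
w=s['gripper_width']/2
def P(p): return tuple(int(v*1.25) for v in proj('wrist',x+E@np.array(p),c)[0])
for sg in(1,-1):
    for z in(0,-.019,-.038):
        cv2.line(im,P((-.0095,sg*w,z)),P((.0095,sg*w,z)),(0,0,255) if z==0 else (255,0,0),1)
cv2.circle(im,P((0,0,0)),4,(0,0,255),1);cv2.circle(im,P((0,0,-.07)),4,(255,0,255),1)
for a in np.linspace(0,6.28,30):
    p=proj('wrist',[.449+.014*np.cos(a),-.158+.014*np.sin(a),.24],c)[0]*1.25;cv2.circle(im,tuple(map(int,p)),1,(0,255,0),-1)
cv2.imwrite('pics/w5m.png',im);print(s['ee_pos'],np.array(c['intrinsics'])[0,0])
```

```text
[ 0.45081111 -0.15137812  0.28582605] 347.95024486689476
```

View pics/w5m.png

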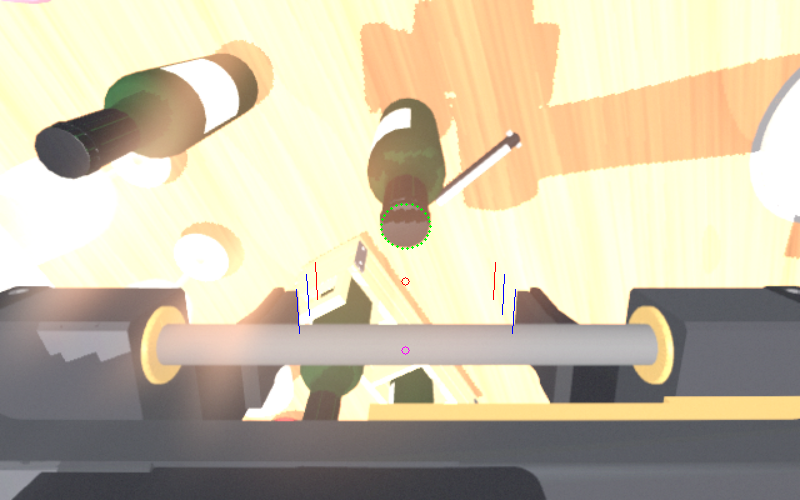

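Request:
{"op": "drive_tool", "data": {"rows": [{"translation":[0.14,0,0.8],"turn":0,"grip":-0.3},{"translation":[0.14,0,0.8],"turn":0,"grip":-0.3},{"translation":[0.14,0,0.8],"turn":0,"grip":-0.3},{"translation":[0.14,0,0.8],"turn":0,"grip":-0.3},{"translation":[0.1,0,0.5],"turn":0,"grip":-0.3},{"translation":[0.08,0,0.35],"turn":0,"grip":-0.3},{"translation":[0.07,0,0.32],"turn":0,"grip":0.3},{"translation":[0,0,0],"turn":0,"grip":1},{"translation":[0,0,0],"turn":0,"grip":1},{"translation":[0,0,0],"turn":0,"grip":1}], "force": 50}}

```text
time: 19.4
ee_pos: [0.4545, -0.1452, 0.1757]
orientation: [[-0.319, -0.943, 0.09], [-0.916, 0.331, 0.228], [-0.245, -0.01, -0.97]]
contact_force: [0.7, 0.4, 0.5]
gripper_width: 0.0326
grasp_force: 0.0
```

Request:
{"op": "drive_tool", "data": {"rows": [{"translation":[0,0,0],"turn":0,"grip":1},{"translation":[0,0,0],"turn":0,"grip":1},{"translation":[0,0,0],"turn":0,"grip":1},{"translation":[0,0,0],"turn":0,"grip":1},{"translation":[-0.02,0,-0.1],"turn":0,"grip":1},{"translation":[-0.05,0,-0.2],"turn":0,"grip":1},{"translation":[-0.1,0,-0.4],"turn":0,"grip":1},{"translation":[-0.15,0,-0.6],"turn":0,"grip":1},{"translation":[-0.15,0,-0.6],"turn":0,"grip":1},{"translation":[0,0,0],"turn":0,"grip":1}], "force": 50}}

```text
time: 20.4
ee_pos: [0.4549, -0.1456, 0.226]
orientation: [[-0.318, -0.944, 0.093], [-0.916, 0.331, 0.227], [-0.245, -0.013, -0.97]]
contact_force: [0.8, -0.9, -7.6]
gripper_width: 0.0272
grasp_force: 50.0
```

Run:
```python
from plan import *
q=state_q()
plan(q,[((.49,-.02,.32),0),((.5697,.0822,.32),0)],grip=1)
from neck import *
for nm,xy,pr in(('stored_bottle',(.5755,-.0068),LOOSE),('slim_bottle',(.5504,.1424),SLIM)):
    r=fit('scene',nm,xy,pr,.01);print(nm,r and r[:2])
```

```text
--
{"translation": [-0.9, 0.05, -0.35], "turn": 0.0, "grip": 1}, {"translation": [-0.9, 0.05, -0.35], "turn": 0.0, "grip": 1}, {"translation": [-0.9, 0.05, -0.35], "turn": 0.0, "grip": 1}, {"translation": [-0.9, 0.05, -0.35], "turn": 0.0, "grip": 1}, {"translation": [-0.9, 0.05, -0.35], "turn": 0.0, "grip": 1}, {"translation": [-0.85, 0.0, -0.4], "turn": 0.0, "grip": 1}, {"translation": [-0.61, 0.04, -0.23], "turn": 0.0, "grip": 1}, {"translation": [-0.85, -0.3, 0.2], "turn": 0.0, "grip": 1}, {"translation": [-0.85, -0.3, 0.25], "turn": 0.0, "grip": 1}, {"translation": [-0.85, -0.3, 0.2], "turn": 0.0, "grip": 1}, --
{"translation": [-0.85, -0.3, 0.25], "turn": 0.0, "grip": 1}, {"translation": [-0.9, -0.3, 0.2], "turn": 0.0, "grip": 1}, {"translation": [-0.46, -0.16, 0.12], "turn": 0.0, "grip": 1}, {"translation": [0.0, 0.0, 0.0], "turn": 0, "grip": 1}, {"translation": [0.0, 0.0, 0.0], "turn": 0, "grip": 1}, {"translation": [0.0, 0.0, 0.0], "turn": 0, "grip": 1}, {"translation": [0.0, 0.0, 0.0], "turn": 0, "grip": 1}, {"translation": [0.0, 0.0, 0.0], "turn": 0, "grip": 1}, {"translation": [0.0, 0.0, 0.0], "turn": 0, "grip": 1}, {"translation": [0.0, 0.0, 0.0], "turn": 0, "grip": 1}, 
end [0.57  0.082 0.32 ] z [ 0.093  0.227 -0.97 ] y [-0.944  0.331 -0.013] q [ 0.303  0.171  0.094 -0.195 -1.338 -0.609]
stored_bottle (array([ 0.5735, -0.0038]), np.float64(0.821))
slim_bottle (array([0.5544, 0.1424]), np.float64(0.827))
```

Run:
```python
from plan import *
q=state_q()
plan(q,[((.485,.05,.32),0),((.5697,.0822,.32),0)],grip=1)
```

```text
--
{"translation": [-0.9, 0.15, -0.2], "turn": 0.0, "grip": 1}, {"translation": [-0.9, 0.15, -0.2], "turn": 0.0, "grip": 1}, {"translation": [-0.9, 0.15, -0.2], "turn": 0.0, "grip": 1}, {"translation": [-0.9, 0.15, -0.2], "turn": 0.0, "grip": 1}, {"translation": [-0.9, 0.15, -0.2], "turn": 0.0, "grip": 1}, {"translation": [-0.9, 0.15, -0.2], "turn": 0.0, "grip": 1}, {"translation": [-0.9, 0.15, -0.2], "turn": 0.0, "grip": 1}, {"translation": [-0.9, 0.1, -0.2], "turn": 0.0, "grip": 1}, {"translation": [-0.9, 0.15, -0.2], "turn": 0.0, "grip": 1}, {"translation": [-0.38, 0.03, -0.09], "turn": 0.0, "grip": 1}, --
{"translation": [-0.6, -0.75, 0.15], "turn": 0.0, "grip": 1}, {"translation": [-0.6, -0.7, 0.15], "turn": 0.0, "grip": 1}, {"translation": [-0.6, -0.75, 0.15], "turn": 0.0, "grip": 1}, {"translation": [-0.47, -0.57, 0.13], "turn": 0.0, "grip": 1}, {"translation": [0.0, 0.0, 0.0], "turn": 0, "grip": 1}, {"translation": [0.0, 0.0, 0.0], "turn": 0, "grip": 1}, {"translation": [0.0, 0.0, 0.0], "turn": 0, "grip": 1}, {"translation": [0.0, 0.0, 0.0], "turn": 0, "grip": 1}, {"translation": [0.0, 0.0, 0.0], "turn": 0, "grip": 1}, {"translation": [0.0, 0.0, 0.0], "turn": 0, "grip": 1}, 
end [0.57  0.082 0.32 ] z [ 0.086  0.229 -0.97 ] y [-0.943  0.331 -0.005] q [ 0.299  0.176  0.102 -0.2   -1.349 -0.607]
```

Request:
{"op": "drive_tool", "data": {"rows": [{"translation":[-0.9,0.15,-0.2],"turn":0,"grip":1},{"translation":[-0.9,0.15,-0.2],"turn":0,"grip":1},{"translation":[-0.9,0.15,-0.2],"turn":0,"grip":1},{"translation":[-0.9,0.15,-0.2],"turn":0,"grip":1},{"translation":[-0.9,0.15,-0.2],"turn":0,"grip":1},{"translation":[-0.9,0.15,-0.2],"turn":0,"grip":1},{"translation":[-0.9,0.15,-0.2],"turn":0,"grip":1},{"translation":[-0.9,0.1,-0.2],"turn":0,"grip":1},{"translation":[-0.9,0.15,-0.2],"turn":0,"grip":1},{"translation":[-0.38,0.03,-0.1],"turn":0,"grip":1}]}}

```text
time: 21.6
ee_pos: [0.4856, 0.051, 0.3212]
orientation: [[-0.318, -0.944, 0.087], [-0.916, 0.33, 0.23], [-0.245, -0.007, -0.969]]
contact_force: [0.6, 1.0, -7.2]
gripper_width: 0.027
grasp_force: 50.0
```

Request:
{"op": "drive_tool", "data": {"rows": [{"translation":[-0.6,-0.75,0.15],"turn":0,"grip":1},{"translation":[-0.6,-0.7,0.15],"turn":0,"grip":1},{"translation":[-0.6,-0.75,0.15],"turn":0,"grip":1},{"translation":[-0.47,-0.57,0.13],"turn":0,"grip":1},{"translation":[0,0,0],"turn":0,"grip":1},{"translation":[0.1,0,0.5],"turn":0,"grip":1},{"translation":[0.18,0,0.7],"turn":0,"grip":1},{"translation":[0.18,0,0.7],"turn":0,"grip":1},{"translation":[0,0,0],"turn":0,"grip":1},{"translation":[0,0,0],"turn":0,"grip":1}]}}

```text
time: 22.6
ee_pos: [0.5702, 0.0811, 0.2724]
orientation: [[-0.32, -0.943, 0.087], [-0.916, 0.331, 0.227], [-0.243, -0.007, -0.97]]
contact_force: [0.1, -0.1, -7.1]
gripper_width: 0.0268
grasp_force: 50.0
```

Run:
```python
from neck import *
s=bot.state();x=np.array(s['ee_pos']);print(s['time'],x,np.array(s['orientation'])[:,2],'z0',x[2]-.1757, s['gripper_width'])
z0=x[2]-.1757
r=fit('scene','loose_bottle_1',(.5645,.0691),LOOSE,z0);print(r[:2])
c=bot.calibration('scene');im=bot.snapshot('scene')
for d in bot.cut_out('scene','loose_bottle_1'):print(np.round(d['rect']),d['confidence'])
np.save('m.npy',r[2]);cv2.imwrite('pics/s6.png',im)
# body only comparison: predicted left/right edges on rows
s0=sil('scene',(.5645,.0691),c,[(a,b+z0) for a,b in LOOSE])
for row in range(110,190,12):
    a=np.nonzero(r[2][row])[0];b=np.nonzero(s0[row])[0];print(row,a[[0,-1]] if len(a) else '',b[[0,-1]] if len(b) else '')
```

```text
22.6 [0.5702 0.0811 0.2724] [ 0.0868  0.2271 -0.97  ] z0 0.09665958599424593 0.02684399889293555
(array([0.5645, 0.0691]), np.float64(0.0))
[210. 227.  55.  75.] 0.85
[366. 145.  38.  80.] 0.63
110  [361 379]
122  [352 385]
134  [351 383]
146  [349 381]
158  [348 378]
170  [346 375]
182  [356 367]
```

Request:
{"op": "drive_tool", "data": {"rows": [{"translation":[0.1,0,0.5],"turn":0,"grip":1},{"translation":[0.12,0,0.5],"turn":0,"grip":1},{"translation":[0.12,0,0.5],"turn":0,"grip":1},{"translation":[0.13,0,0.5],"turn":0,"grip":1},{"translation":[0.13,0,0.5],"turn":0,"grip":1},{"translation":[0.08,0,0.3],"turn":0,"grip":1},{"translation":[0.05,0,0.2],"turn":0,"grip":1},{"translation":[0.05,0,0.2],"turn":0,"grip":1},{"translation":[0.03,0,0.1],"turn":0,"grip":1},{"translation":[0,0,0],"turn":0,"grip":1}]}}

```text
time: 23.8
ee_pos: [0.5717, 0.0821, 0.1879]
orientation: [[-0.319, -0.943, 0.088], [-0.916, 0.331, 0.228], [-0.244, -0.008, -0.97]]
contact_force: [0.5, -0.5, -7.7]
gripper_width: 0.0267
grasp_force: 50.0
```

Request:
{"op": "drive_tool", "data": {"rows": [{"translation":[0.01,0,0.06],"turn":0,"grip":1},{"translation":[0.01,0,0.05],"turn":0,"grip":1},{"translation":[0,0,0],"turn":0,"grip":0.3},{"translation":[0,0,0],"turn":0,"grip":-0.3},{"translation":[0,0,0],"turn":0,"grip":-0.3},{"translation":[0,0,0],"turn":0,"grip":-0.3},{"translation":[0,0,0],"turn":0,"grip":-0.3},{"translation":[-0.1,0,-0.5],"turn":0,"grip":-0.3},{"translation":[-0.2,0,-0.9],"turn":0,"grip":-0.3},{"translation":[-0.2,0,-0.9],"turn":0,"grip":-0.3}]}}

```text
time: 24.8
ee_pos: [0.5709, 0.0804, 0.2456]
orientation: [[-0.319, -0.944, 0.089], [-0.916, 0.331, 0.228], [-0.244, -0.009, -0.97]]
contact_force: [0.7, -0.2, 0.5]
gripper_width: 0.0563
grasp_force: 0.0
```

Run:
```python
from plan import *
from neck import *
q=state_q();x,E=fk(q);print(bot.state()['time'],x,E[:,2])
c=bot.calibration('scene');bot.snapshot('scene')
for d in bot.cut_out('scene','loose_bottle_1'):print(np.round(d['rect']),round(d['confidence'],2))
s0=sil('scene',(.5645,.0691),c,[(a,b+.01) for a,b in LOOSE]);ys,xs=np.nonzero(s0);print('pred',xs.min(),xs.max(),ys.min(),ys.max())
b=np.array([.606,-.2576]);o=.056*E[:2,2];t=b+o;print(t)
plan(q,[((.48,.0,.30),0),((t[0]-.02,t[1]+.02,.285),0),((t[0],t[1],.25),0)],grip=-.3)
```

```text
24.8 [0.5708 0.0807 0.2455] [ 0.0887  0.2278 -0.9697]
[362. 160.  36.  82.] 0.84
[211. 224.  49.  78.] 0.65
pred 344 378 116 204
[ 0.611  -0.2448]
--
{"translation": [0.65, 0.4, -0.55], "turn": 0.0, "grip": -0.3}, {"translation": [0.65, 0.4, -0.55], "turn": 0.0, "grip": -0.3}, {"translation": [0.65, 0.4, -0.55], "turn": 0.0, "grip": -0.3}, {"translation": [0.6, 0.45, -0.6], "turn": 0.0, "grip": -0.3}, {"translation": [0.65, 0.4, -0.55], "turn": 0.0, "grip": -0.3}, {"translation": [0.38, 0.29, -0.37], "turn": 0.0, "grip": -0.3}, {"translation": [0.65, -0.7, -0.1], "turn": 0.0, "grip": -0.3}, {"translation": [0.65, -0.7, -0.1], "turn": 0.0, "grip": -0.3}, {"translation": [0.65, -0.65, -0.1], "turn": 0.0, "grip": -0.3}, {"translation": [0.65, -0.65, -0.1], "turn": 0.0, "grip": -0.3}, --
{"translation": [0.65, -0.65, -0.1], "turn": 0.0, "grip": -0.3}, {"translation": [0.65, -0.7, -0.1], "turn": 0.0, "grip": -0.3}, {"translation": [0.65, -0.65, -0.1], "turn": 0.0, "grip": -0.3}, {"translation": [0.65, -0.65, -0.1], "turn": 0.0, "grip": -0.3}, {"translation": [0.65, -0.7, -0.1], "turn": 0.0, "grip": -0.3}, {"translation": [0.65, -0.65, -0.1], "turn": 0.0, "grip": -0.3}, {"translation": [0.47, -0.46, -0.07], "turn": 0.0, "grip": -0.3}, {"translation": [0.45, -0.55, 0.65], "turn": 0.0, "grip": -0.3}, {"translation": [0.37, -0.46, 0.59], "turn": 0.0, "grip": -0.3}, {"translation": [0.0, 0.0, 0.0], "turn": 0, "grip": -0.3}, 
end [ 0.611  -0.245   0.2501] z [ 0.0887  0.2278 -0.9697] y [-0.9435  0.3312 -0.0085] q [-0.2736  0.4242  0.2999 -0.2484 -1.4263 -0.0295]
```

Run:
```python
from plan import *
q=state_q()
plan(q,[((.5908,-.08,.275),0),((.611,-.2448,.252),0),((.611,-.2448,.1757),0)],grip=-.3)
```

```text
--
{"translation": [0.8, -0.4, -0.35], "turn": 0.0, "grip": -0.3}, {"translation": [0.8, -0.4, -0.35], "turn": 0.0, "grip": -0.3}, {"translation": [0.8, -0.4, -0.35], "turn": 0.0, "grip": -0.3}, {"translation": [0.8, -0.4, -0.35], "turn": 0.0, "grip": -0.3}, {"translation": [0.75, -0.4, -0.35], "turn": 0.0, "grip": -0.3}, {"translation": [0.75, -0.45, -0.35], "turn": 0.0, "grip": -0.3}, {"translation": [0.71, -0.36, -0.3], "turn": 0.0, "grip": -0.3}, {"translation": [0.85, -0.4, -0.1], "turn": 0.0, "grip": -0.3}, {"translation": [0.85, -0.4, -0.05], "turn": 0.0, "grip": -0.3}, {"translation": [0.85, -0.4, -0.1], "turn": 0.0, "grip": -0.3}, --
{"translation": [0.85, -0.4, -0.05], "turn": 0.0, "grip": -0.3}, {"translation": [0.85, -0.45, -0.1], "turn": 0.0, "grip": -0.3}, {"translation": [0.85, -0.4, -0.05], "turn": 0.0, "grip": -0.3}, {"translation": [0.85, -0.45, -0.1], "turn": 0.0, "grip": -0.3}, {"translation": [0.06, -0.03, 0.01], "turn": 0.0, "grip": -0.3}, {"translation": [0.25, 0.0, 0.9], "turn": 0.0, "grip": -0.3}, {"translation": [0.25, 0.0, 0.9], "turn": 0.0, "grip": -0.3}, {"translation": [0.2, 0.05, 0.95], "turn": 0.0, "grip": -0.3}, {"translation": [0.06, 0.0, 0.2], "turn": 0.0, "grip": -0.3}, {"translation": [0.0, 0.0, 0.0], "turn": 0, "grip": -0.3}, 
end [ 0.611 -0.245  0.176] z [ 0.097  0.229 -0.969] y [-0.943  0.331 -0.017] q [-0.276  0.459  0.176 -0.262 -1.266  0.017]
```

Request:
{"op": "drive_tool", "data": {"rows": [{"translation":[0.8,-0.4,-0.35],"turn":0,"grip":-0.4},{"translation":[0.8,-0.4,-0.35],"turn":0,"grip":-0.4},{"translation":[0.8,-0.4,-0.35],"turn":0,"grip":-0.4},{"translation":[0.8,-0.4,-0.35],"turn":0,"grip":-0.4},{"translation":[0.75,-0.4,-0.35],"turn":0,"grip":-0.4},{"translation":[0.75,-0.45,-0.35],"turn":0,"grip":-0.4},{"translation":[0.71,-0.36,-0.3],"turn":0,"grip":-0.4},{"translation":[0.85,-0.4,-0.1],"turn":0,"grip":-0.4},{"translation":[0.85,-0.4,-0.05],"turn":0,"grip":-0.4},{"translation":[0.85,-0.4,-0.1],"turn":0,"grip":-0.4}]}}

```text
time: 25.9
ee_pos: [0.5959, -0.1508, 0.2603]
orientation: [[-0.319, -0.944, 0.088], [-0.915, 0.331, 0.228], [-0.245, -0.008, -0.97]]
contact_force: [0.7, 0.3, 0.1]
gripper_width: 0.0608
grasp_force: 0.0
```

Request:
{"op": "drive_tool", "data": {"rows": [{"translation":[0.85,-0.4,-0.05],"turn":0,"grip":-0.4},{"translation":[0.85,-0.45,-0.1],"turn":0,"grip":-0.4},{"translation":[0.85,-0.4,-0.05],"turn":0,"grip":-0.4},{"translation":[0.85,-0.45,-0.1],"turn":0,"grip":-0.4},{"translation":[0.06,-0.03,0],"turn":0,"grip":-0.4},{"translation":[0,0,0],"turn":0,"grip":-0.4},{"translation":[0.25,0,0.9],"turn":0,"grip":-0.4},{"translation":[0.25,0,0.9],"turn":0,"grip":-0.4},{"translation":[0.2,0.05,0.95],"turn":0,"grip":-0.4},{"translation":[0.06,0,0.2],"turn":0,"grip":-0.2}]}}

```text
time: 26.9
ee_pos: [0.6061, -0.2432, 0.168]
orientation: [[-0.32, -0.944, 0.083], [-0.915, 0.33, 0.231], [-0.246, -0.002, -0.969]]
contact_force: [0.9, -0.4, -0.2]
gripper_width: 0.0579
grasp_force: 0.0
```

Request:
{"op": "drive_tool", "data": {"rows": [{"translation":[0,0,0],"turn":0,"grip":0.2},{"translation":[0,0,0],"turn":0,"grip":1},{"translation":[0,0,0],"turn":0,"grip":1},{"translation":[0,0,0],"turn":0,"grip":1},{"translation":[0,0,0],"turn":0,"grip":1},{"translation":[0,0,0],"turn":0,"grip":1},{"translation":[0,0,0],"turn":0,"grip":1},{"translation":[0,0,0],"turn":0,"grip":1},{"translation":[-0.02,0,-0.1],"turn":0,"grip":1},{"translation":[-0.05,0,-0.2],"turn":0,"grip":1}], "force": 50}}

```text
time: 27.9
ee_pos: [0.605, -0.244, 0.175]
orientation: [[-0.322, -0.943, 0.081], [-0.914, 0.331, 0.232], [-0.246, 0.001, -0.969]]
contact_force: [-0.8, 0.8, -6.8]
gripper_width: 0.027
grasp_force: 50.0
```

Run:
```python
from plan import *
q=state_q()
plan(q,[((.565,-.2,.25),0),((.47,0.0,.32),0),((.455,.2,.32),0),((.5391,.2304,.32),0)],grip=1)
from neck import *
x,E=fk(q)
r=fit('scene','loose_bottle_2',x[:2]+[-.0044,-.0123],LOOSE,.0075);print(x,r and r[:2],x[:2]+[-.0044,-.0123])
```

```text
--
{"translation": [-0.45, 0.5, -0.65], "turn": 0.0, "grip": 1}, {"translation": [-0.45, 0.5, -0.65], "turn": 0.0, "grip": 1}, {"translation": [-0.45, 0.55, -0.65], "turn": 0.0, "grip": 1}, {"translation": [-0.45, 0.5, -0.65], "turn": 0.0, "grip": 1}, {"translation": [-0.02, 0.04, -0.04], "turn": 0.0, "grip": 1}, {"translation": [-0.7, 0.65, -0.1], "turn": 0.0, "grip": 1}, {"translation": [-0.7, 0.65, -0.1], "turn": 0.0, "grip": 1}, {"translation": [-0.7, 0.65, -0.1], "turn": 0.0, "grip": 1}, {"translation": [-0.7, 0.65, -0.15], "turn": 0.0, "grip": 1}, {"translation": [-0.7, 0.65, -0.1], "turn": 0.0, "grip": 1}, --
{"translation": [-0.7, 0.65, -0.15], "turn": 0.0, "grip": 1}, {"translation": [-0.7, 0.65, -0.1], "turn": 0.0, "grip": 1}, {"translation": [-0.7, 0.65, -0.15], "turn": 0.0, "grip": 1}, {"translation": [-0.7, 0.6, -0.1], "turn": 0.0, "grip": 1}, {"translation": [-0.48, 0.44, -0.11], "turn": 0.0, "grip": 1}, {"translation": [-0.85, 0.4, 0.2], "turn": 0.0, "grip": 1}, {"translation": [-0.85, 0.4, 0.2], "turn": 0.0, "grip": 1}, {"translation": [-0.85, 0.4, 0.2], "turn": 0.0, 
[... 253 characters left out ...]
: 1}, {"translation": [-0.85, 0.35, 0.2], "turn": 0.0, "grip": 1}, {"translation": [-0.33, 0.17, 0.11], "turn": 0.0, "grip": 1}, {"translation": [-0.6, -0.75, 0.15], "turn": 0.0, "grip": 1}, {"translation": [-0.6, -0.75, 0.15], "turn": 0.0, "grip": 1}, {"translation": [-0.6, -0.75, 0.15], "turn": 0.0, "grip": 1}, {"translation": [-0.39, -0.52, 0.1], "turn": 0.0, "grip": 1}, {"translation": [0.0, 0.0, 0.0], "turn": 0, "grip": 1}, {"translation": [0.0, 0.0, 0.0], "turn": 0, "grip": 1}, 
end [0.539 0.23  0.32 ] z [ 0.081  0.232 -0.969] y [-0.943  0.331  0.001] q [ 0.586  0.163  0.069 -0.156 -1.281 -0.894]
[ 0.6051 -0.2437  0.1749] (array([ 0.6027, -0.256 ]), np.float64(0.846)) [ 0.6007 -0.256 ]
```

Request:
{"op": "drive_tool", "data": {"rows": [{"translation":[-0.45,0.5,-0.65],"turn":0,"grip":1},{"translation":[-0.45,0.5,-0.65],"turn":0,"grip":1},{"translation":[-0.45,0.55,-0.65],"turn":0,"grip":1},{"translation":[-0.45,0.5,-0.65],"turn":0,"grip":1},{"translation":[-0.7,0.65,-0.1],"turn":0,"grip":1},{"translation":[-0.7,0.65,-0.1],"turn":0,"grip":1},{"translation":[-0.7,0.65,-0.1],"turn":0,"grip":1},{"translation":[-0.7,0.65,-0.1],"turn":0,"grip":1},{"translation":[-0.7,0.65,-0.15],"turn":0,"grip":1},{"translation":[-0.7,0.65,-0.1],"turn":0,"grip":1}]}}

```text
time: 29.0
ee_pos: [0.5062, -0.0764, 0.2915]
orientation: [[-0.32, -0.943, 0.085], [-0.915, 0.331, 0.229], [-0.244, -0.004, -0.97]]
contact_force: [0.8, -0.4, -6.9]
gripper_width: 0.027
grasp_force: 50.0
```

Request:
{"op": "drive_tool", "data": {"rows": [{"translation":[-0.7,0.65,-0.15],"turn":0,"grip":1},{"translation":[-0.7,0.65,-0.1],"turn":0,"grip":1},{"translation":[-0.7,0.6,-0.15],"turn":0,"grip":1},{"translation":[-0.5,0.48,-0.15],"turn":0,"grip":1},{"translation":[-0.85,0.4,0.2],"turn":0,"grip":1},{"translation":[-0.85,0.4,0.2],"turn":0,"grip":1},{"translation":[-0.85,0.4,0.2],"turn":0,"grip":1},{"translation":[-0.85,0.35,0.2],"turn":0,"grip":1},{"translation":[-0.85,0.4,0.25],"turn":0,"grip":1},{"translation":[-0.85,0.35,0.2],"turn":0,"grip":1}]}}

```text
time: 30.0
ee_pos: [0.4586, 0.1421, 0.32]
orientation: [[-0.32, -0.944, 0.084], [-0.916, 0.331, 0.227], [-0.242, -0.004, -0.97]]
contact_force: [0.9, 0.3, -7.0]
gripper_width: 0.0273
grasp_force: 50.0
```

Run:
```python
from plan import *
q=state_q();print(fk(q)[0])
plan(q,[((.455,.205,.32),0),((.5391,.2304,.32),0),((.5391,.2304,.265),0)],grip=1)
```

```text
[0.458 0.142 0.32 ]
--
{"translation": [-0.85, 0.35, 0.2], "turn": 0.0, "grip": 1}, {"translation": [-0.85, 0.35, 0.2], "turn": 0.0, "grip": 1}, {"translation": [-0.55, 0.26, 0.16], "turn": 0.0, "grip": 1}, {"translation": [-0.55, -0.75, 0.15], "turn": 0.0, "grip": 1}, {"translation": [-0.55, -0.75, 0.15], "turn": 0.0, "grip": 1}, {"translation": [-0.55, -0.8, 0.1], "turn": 0.0, "grip": 1}, {"translation": [-0.36, -0.54, 0.11], "turn": 0.0, "grip": 1}, {"translation": [0.25, 0.0, 0.9], "turn": 0.0, "grip": 1}, {"translation": [0.2, 0.0, 0.95], "turn": 0.0, "grip": 1}, {"translation": [0.08, 0.01, 0.28], "turn": 0.0, "grip": 1}, 
end [0.539 0.23  0.265] z [ 0.084  0.227 -0.97 ] y [-0.944  0.331 -0.004] q [ 0.59   0.183 -0.039 -0.156 -1.155 -0.878]
```

Request:
{"op": "drive_tool", "data": {"rows": [{"translation":[-0.85,0.35,0.2],"turn":0,"grip":1},{"translation":[-0.85,0.35,0.2],"turn":0,"grip":1},{"translation":[-0.55,0.26,0.15],"turn":0,"grip":1},{"translation":[-0.55,-0.75,0.15],"turn":0,"grip":1},{"translation":[-0.55,-0.75,0.15],"turn":0,"grip":1},{"translation":[-0.55,-0.8,0.1],"turn":0,"grip":1},{"translation":[-0.36,-0.54,0.1],"turn":0,"grip":1},{"translation":[0.25,0,0.9],"turn":0,"grip":1},{"translation":[0.06,0,0.22],"turn":0,"grip":1},{"translation":[0,0,0],"turn":0,"grip":1}]}}

```text
time: 31.0
ee_pos: [0.5392, 0.2278, 0.2907]
orientation: [[-0.321, -0.944, 0.082], [-0.916, 0.331, 0.225], [-0.239, -0.003, -0.971]]
contact_force: [-0.3, -0.6, -5.5]
gripper_width: 0.027
grasp_force: 50.0
```

Run:
```python
from neck import *
s=bot.state();x=np.array(s['ee_pos']);z0=x[2]-.1677;print(s['time'],x,'z0',z0)
xy=x[:2]+[-.0044,-.0123];print('model',xy)
for n in('scene','top'):
  for k in range(2):
    r=fit(n,'loose_bottle_1',xy,LOOSE,z0);print(n,r and r[:2])
    if r and r[1]>.3:
      ys,xs=np.nonzero(r[2]);s0=sil(n,xy,bot.calibration(n),[(a,b+z0) for a,b in LOOSE]);b,a=np.nonzero(s0);print(xs.min(),xs.max(),ys.max(),'pred',a.min(),a.max(),b.max())
```

```text
31.0 [0.5392 0.2278 0.2907] z0 0.1229901842295926
model [0.5348 0.2155]
scene (array([0.5358, 0.2155]), np.float64(0.783))
407 452 148 pred 404 459 148
scene (array([0.5408, 0.2155]), np.float64(0.792))
407 454 148 pred 404 459 148
top (array([0.5278, 0.1975]), np.float64(0.542))
181 213 242 pred 156 214 243
top (array([0.5348, 0.2055]), np.float64(0.501))
182 213 242 pred 156 214 243
```

Request:
{"op": "drive_tool", "data": {"rows": [{"translation":[-0.09,0.03,0.02],"turn":0,"grip":1},{"translation":[0.12,0,0.5],"turn":0,"grip":1},{"translation":[0.12,0,0.5],"turn":0,"grip":1},{"translation":[0.13,0,0.5],"turn":0,"grip":1},{"translation":[0.12,0,0.5],"turn":0,"grip":1},{"translation":[0.12,0,0.5],"turn":0,"grip":1},{"translation":[0.12,0,0.5],"turn":0,"grip":1},{"translation":[0.12,0,0.5],"turn":0,"grip":1},{"translation":[0.08,0,0.3],"turn":0,"grip":1},{"translation":[0.06,0,0.25],"turn":0,"grip":1}]}}

```text
time: 32.4
ee_pos: [0.5423, 0.2316, 0.1888]
orientation: [[-0.319, -0.944, 0.088], [-0.916, 0.331, 0.228], [-0.244, -0.008, -0.97]]
contact_force: [0.2, 0.9, -6.2]
gripper_width: 0.027
grasp_force: 50.0
```

Request:
{"op": "drive_tool", "data": {"rows": [{"translation":[0.05,0,0.2],"turn":0,"grip":1},{"translation":[0.03,0,0.13],"turn":0,"grip":1},{"translation":[0.02,0,0.1],"turn":0,"grip":1},{"translation":[0,0,0],"turn":0,"grip":0.3},{"translation":[0,0,0],"turn":0,"grip":-0.4},{"translation":[0,0,0],"turn":0,"grip":-0.4},{"translation":[0,0,0],"turn":0,"grip":-0.4},{"translation":[0,0,0],"turn":0,"grip":-0.4},{"translation":[-0.1,0,-0.5],"turn":0,"grip":-0.4},{"translation":[-0.2,0,-0.9],"turn":0,"grip":-0.4}]}}

```text
time: 33.4
ee_pos: [0.541, 0.2303, 0.2136]
orientation: [[-0.32, -0.943, 0.085], [-0.916, 0.331, 0.226], [-0.242, -0.006, -0.97]]
contact_force: [0.6, 0.5, 0.4]
gripper_width: 0.0601
grasp_force: 0.0
```

Run:
```python
from neck import *
from scipy.optimize import minimize
s=bot.state();print(s['time'],s['ee_pos'],s['gripper_width'])
im=bot.snapshot('scene');cv2.imwrite('pics/s7.png',im);c=bot.calibration('scene')
for k in('loose_bottle_1','slim_bottle'):
  for d in bot.cut_out('scene',k):print(k,np.round(d['rect']),round(d['confidence'],2))
# label yaw from s0 (bright, unsaturated pixels within the slim silhouette)
im=cv2.imread('pics/s0.png').astype(float)
best=[]
xy=np.array([.5512,.1424])
sl=sil('scene',xy,c,[(r,z+.01) for r,z in SLIM])
lum=im.mean(2);sat=im.max(2)-im.min(2)
m=sl&(lum>75)&(sat<45);k=cv2.connectedComponentsWithStats(m.astype(np.uint8));i=1+np.argmax(k[2][1:,4]);m=k[1]==i
ys,xs=np.nonzero(m);print('label px',m.sum(),xs.min(),xs.max(),ys.min(),ys.max())
cam=-np.array(c['R']).T@c['t']
for dx in(-.003,0,.003):
  res=[]
  for yaw in np.arange(-.3,.8,.02):
    P=[]
    for a in np.linspace(-57,57,30):
        t=yaw+np.deg2rad(a);n=np.array([np.cos(t),np.sin(t)]);b=xy+[0,dx]+.028*n
        if (cam[:2]-b)@n>0: P+=[[*b,.065],[*b,.128]]
    h=np.zeros((400,640),np.uint8);pp=proj('scene',P,c);A=pp[0::2];B=pp[1::2]
    cv2.fillPoly(h,[np.vstack([A,B[::-1]]).astype(int)],1);h=(h>0)
    front=ys<1e9
    res.append(((h&m).sum()/(h|m).sum(),yaw))
  print(dx,max(res))
```

```text
33.4 [0.541  0.2303 0.2136] 0.06008184192605893
loose_bottle_1 [423. 136.  35.  66.] 0.82
loose_bottle_1 [365. 158.  32.  79.] 0.61
slim_bottle [393. 135.  37.  91.] 0.8
label px 339 380 403 156 177
-0.003 (np.float64(0.8693181818181818), np.float64(0.16000000000000042))
0 (np.float64(0.9454022988505747), np.float64(0.020000000000000295))
0.003 (np.float64(0.8682795698924731), np.float64(-0.059999999999999776))
```

Request:
{"op": "drive_tool", "data": {"rows": [{"translation":[-0.23,0,-0.95],"turn":0,"grip":-0.4},{"translation":[-0.23,0,-0.95],"turn":0,"grip":-0.4},{"translation":[0.65,-0.45,-0.3],"turn":0,"grip":-0.4},{"translation":[0.65,-0.45,-0.1],"turn":0,"grip":-0.4},{"translation":[0.65,-0.45,-0.1],"turn":0,"grip":-0.4},{"translation":[0.55,-0.35,-0.1],"turn":0,"grip":-0.4},{"translation":[0,0,0],"turn":0,"grip":-0.4},{"translation":[0,0,0],"turn":0,"grip":-0.4},{"translation":[0,0,0],"turn":0,"grip":-0.4},{"translation":[0,0,0],"turn":0,"grip":-0.4}]}}

```text
time: 34.55
ee_pos: [0.5599, 0.1564, 0.2628]
orientation: [[-0.319, -0.944, 0.088], [-0.916, 0.33, 0.228], [-0.245, -0.008, -0.97]]
contact_force: [-0.1, 0.1, -0.2]
gripper_width: 0.0612
grasp_force: 0.0
```

Run:
```python
from plan import *
from neck import *
q=state_q();x,E=fk(q);print(bot.state()['time'],x,E[:,2])
for k in range(2):
  r=fit('wrist','slim_bottle',(.5508,.1424),SLIM,.01);print('wrist',r and r[:2])
t=np.array([.5508,.1424])+.056*E[:2,2]
qg=plan(q,[((t[0],t[1],.24),0),((t[0],t[1],.196),0)],grip=-.4);np.save('qg.npy',qg)
xg,Eg=fk(qg)
foot=np.array([.5508,.1424,.01])-xg
psi=.02
def info(k):
    x,E=fk(k);Rr=E@Eg.T;b=Rr[:,2];l=Rr@[np.cos(psi),np.sin(psi),0];return x,x+Rr@foot,np.degrees(np.arccos(b[2])),l
for z in(.40,.48,.56):
  for el in(-30,0,30,60):
    k=qg
    for i in range(14): k=stepw(k,[0,0,(z-.196)/14/.025])
    d=np.array([np.cos(psi)*np.cos(np.deg2rad(el)),np.sin(psi)*np.cos(np.deg2rad(el)),np.sin(np.deg2rad(el))])
    out=[]
    for i in range(70):
        k=stepw(k,d);I=info(k)
        if i%10==9: out.append(round(I[2]))
        if I[2]>45:break
    print(z,el,i+1,out,'x',I[0],'foot',I[1],'lean',I[2],'lab',I[3],k.round(2))
```

```text
34.55 [0.5599 0.1567 0.2628] [ 0.0881  0.2284 -0.9696]
wrist (array([0.5508, 0.1464]), np.float64(0.956))
wrist (array([0.5508, 0.1464]), np.float64(0.959))
--
{"translation": [0.33, 0.15, 0.86], "turn": 0.0, "grip": -0.4}, {"translation": [0.25, 0.0, 0.9], "turn": 0.0, "grip": -0.4}, {"translation": [0.18, 0.01, 0.8], "turn": 0.0, "grip": -0.4}, {"translation": [0.0, 0.0, 0.0], "turn": 0, "grip": -0.4}, {"translation": [0.0, 0.0, 0.0], "turn": 0, "grip": -0.4}, {"translation": [0.0, 0.0, 0.0], "turn": 0, "grip": -0.4}, {"translation": [0.0, 0.0, 0.0], "turn": 0, "grip": -0.4}, {"translation": [0.0, 0.0, 0.0], "turn": 0, "grip": -0.4}, {"translation": [0.0, 0.0, 0.0], "turn": 0, "grip": -0.4}, {"translation": [0.0, 0.0, 0.0], "turn": 0, "grip": -0.4}, 
end [0.5557 0.1552 0.1961] z [ 0.0881  0.2284 -0.9696] y [-0.9438  0.3304 -0.0079] q [ 0.4437  0.2233 -0.1453 -0.1978 -1.0296 -0.692 ]
0.4 -30 70 [0, 1, 7, 14, 22, 29, 34] x [ 1.1674  0.1289 -0.4104] foot [ 1.2664  0.107  -0.567 ] lean 34.48496902797024 lab [ 0.8158 -0.1202  0.5657] [ 0.25  1.83  1.41  0.01 -0.42 -0.67]
0.4 0 69 [0, 6,
[... 1263 characters left out ...]
, 8, 15, 22, 29, 35] x [ 1.1863  0.1314 -0.3527] foot [ 1.2873  0.1124 -0.5084] lean 35.11863789071551 lab [ 0.8091 -0.1272  0.5737] [ 0.24  1.77  1.41 -0.03 -0.46 -0.64]
0.56 0 67 [2, 9, 16, 24, 33, 40] x [1.2515 0.1344 0.1186] foot [ 1.379   0.1241 -0.0172] lean 45.47891372716327 lab [ 0.6901 -0.1835  0.7   ] [ 0.23  1.33  1.41 -0.05 -0.7  -0.65]
0.56 30 59 [4, 12, 20, 29, 38] x [1.0627 0.1395 0.5602] foot [1.1901 0.1426 0.424 ] lean 45.599562850747944 lab [ 0.6989 -0.1967  0.6876] [ 0.26  0.84  1.41 -0.08 -1.18 -0.7 ]
0.56 60 59 [5, 12, 20, 29, 37] x [0.7176 0.1442 0.8499] foot [0.8424 0.1605 0.7121] lean 45.1593675181411 lab [ 0.7191 -0.2035  0.6645] [ 0.41  0.38  1.41 -0.02 -1.63 -0.84]
```

Request:
{"op": "drive_tool", "data": {"rows": [{"translation":[0.28,0.17,0.86],"turn":0,"grip":-0.4},{"translation":[0.23,0,0.9],"turn":0,"grip":-0.4},{"translation":[0.2,0,0.8],"turn":0,"grip":-0.3},{"translation":[0,0,0],"turn":0,"grip":0.2},{"translation":[0,0,0],"turn":0,"grip":1},{"translation":[0,0,0],"turn":0,"grip":1},{"translation":[0,0,0],"turn":0,"grip":1},{"translation":[0,0,0],"turn":0,"grip":1},{"translation":[0,0,0],"turn":0,"grip":1},{"translation":[0,0,0],"turn":0,"grip":1}], "force": 60}}

```text
time: 35.75
ee_pos: [0.5557, 0.156, 0.1976]
orientation: [[-0.319, -0.944, 0.088], [-0.915, 0.331, 0.229], [-0.246, -0.007, -0.969]]
contact_force: [-2.9, 1.6, 5.4]
gripper_width: 0.0264
grasp_force: 59.9
```

Request:
{"op": "drive_tool", "data": {"rows": [{"translation":[0,0,0],"turn":0,"grip":1},{"translation":[-0.03,0,-0.1],"turn":0,"grip":1},{"translation":[-0.05,0,-0.2],"turn":0,"grip":1},{"translation":[-0.1,0,-0.4],"turn":0,"grip":1},{"translation":[-0.15,0,-0.6],"turn":0,"grip":1},{"translation":[-0.2,0,-0.8],"turn":0,"grip":1},{"translation":[-0.2,0,-0.8],"turn":0,"grip":1},{"translation":[-0.2,0,-0.8],"turn":0,"grip":1},{"translation":[-0.2,0,-0.8],"turn":0,"grip":1},{"translation":[-0.2,0,-0.8],"turn":0,"grip":1}], "force": 60}}

```text
time: 36.75
ee_pos: [0.5547, 0.1554, 0.3335]
orientation: [[-0.32, -0.943, 0.087], [-0.916, 0.332, 0.227], [-0.244, -0.007, -0.97]]
contact_force: [1.4, 0.3, -7.6]
gripper_width: 0.0264
grasp_force: 59.9
```

```bash
cat > fin.py <<'E'
from plan import *
Eg=fk(np.load('qg.npy'))[1]
foot=np.array([.5508,.1435,.01])-np.array([.5557,.1565,.196]);psi=.02
def info(k):
    x,E=fk(k);Rr=E@Eg.T;b=Rr[:,2];l=Rr@[np.cos(psi),np.sin(psi),0];return x,x+Rr@foot,np.degrees(np.arccos(min(1,b[2]))),l
E
python3 - <<'E'
from fin import *
q=state_q();I=info(q);print('x',I[0],'foot',I[1],'lean',I[2],'lab',I[3],q)
for turn in(0,2,-2,4,-4):
  for az in(-20,0,20):
    k=q
    for i in range(4):
        x,E=fk(k);k=go(k,x+[0,0,.02],E@R('z',np.deg2rad(5*turn/4)),it=3)
    a=np.deg2rad(az);el=np.deg2rad(60);d=np.array([np.cos(a)*np.cos(el),np.sin(a)*np.cos(el),np.sin(el)])
    for i in range(75):
        k=stepw(k,d);I=info(k)
        if I[2]>45:break
    print(turn,az,i+1,'x',I[0],'foot',I[1],'lean',I[2].round(1),'lab',I[3],k.round(2))
E
```

```text
x [0.555 0.156 0.334] foot [0.549 0.142 0.148] lean 0.08376853499600777 lab [ 1.     0.019 -0.001] [ 0.447  0.154  0.098 -0.173 -1.337 -0.759]
0 -20 65 x [ 0.72  -0.033  0.838] foot [ 0.847 -0.04   0.702] lean 45.2 lab [ 0.696 -0.183  0.694] [ 0.1   0.37  1.41 -0.15 -1.67 -0.64]
0 0 63 x [0.74  0.133 0.837] foot [0.865 0.145 0.7  ] lean 45.1 lab [ 0.715 -0.2    0.669] [ 0.38  0.41  1.41 -0.02 -1.61 -0.82]
0 20 63 x [0.71  0.296 0.845] foot [0.832 0.328 0.708] lean 45.6 lab [ 0.736 -0.213  0.642] [ 0.65  0.43  1.41  0.11 -1.56 -1.01]
2 -20 67 x [ 0.725 -0.036  0.847] foot [ 0.851 -0.037  0.709] lean 45.1 lab [ 0.674 -0.352  0.65 ] [ 0.1   0.37  1.41 -0.15 -1.64 -0.81]
2 0 65 x [0.746 0.133 0.847] foot [0.869 0.152 0.708] lean 45.2 lab [ 0.703 -0.365  0.61 ] [ 0.38  0.41  1.41 -0.02 -1.58 -0.99]
2 20 64 x [0.713 0.298 0.85 ] foot [0.83  0.336 0.71 ] lean 45.1 lab [ 0.744 -0.366  0.56 ] [ 0.65  0.43  1.41  0.11 -1.54 -1.18]
-2 -20 63 x [ 0.714 -0.03   0.829] foot [ 0.843 -0.041  0.695] lean 45.6 lab [ 0.699 -0.008  0.715] [ 0.1   0.37  1.41 -0.16 -1.7  -0.46]
-2 0 61 x [0.734 0.132 0.82
[... 319 characters left out ...]
0.509  0.582] [ 0.1   0.37  1.41 -0.14 -1.61 -0.98]
4 0 67 x [0.752 0.133 0.856] foot [0.874 0.16  0.717] lean 45.8 lab [ 0.675 -0.516  0.528] [ 0.38  0.41  1.41 -0.01 -1.55 -1.17]
4 20 65 x [0.715 0.299 0.855] foot [0.828 0.346 0.714] lean 45.0 lab [ 0.733 -0.504  0.457] [ 0.66  0.43  1.41  0.12 -1.53 -1.36]
-4 -20 60 x [ 0.706 -0.025  0.816] foot [ 0.836 -0.038  0.683] lean 45.3 lab [0.692 0.172 0.701] [ 0.11  0.37  1.41 -0.17 -1.75 -0.29]
-4 0 59 x [0.728 0.132 0.819] foot [0.859 0.136 0.686] lean 45.8 lab [0.683 0.146 0.715] [ 0.38  0.41  1.41 -0.04 -1.67 -0.47]
-4 20 58 x [0.698 0.287 0.822] foot [0.824 0.307 0.686] lean 45.1 lab [0.695 0.13  0.707] [ 0.64  0.43  1.41  0.08 -1.64 -0.65]
```

```bash
cat >> fin.py <<'E'
def gen(q,n,turns=0,az=0,el=60,stop=45.):
    a=np.deg2rad(az);el=np.deg2rad(el);d=np.array([np.cos(a)*np.cos(el),np.sin(a)*np.cos(el),np.sin(el)])*.97
    for i in range(n):
        x,E=fk(q);u=0
        if abs(turns)>.01:u=np.sign(turns)*min(.5,abs(turns));turns-=u
        dd=[0,0,.9] if u else d
        t=np.round(E.T@dd/.05)*.05
        q=go(q,x+E@t*.025,E@R('z',np.deg2rad(5*u)),it=3);I=info(q)
        print([float(round(v,2)) for v in t],u,end=' ' if i%10<9 else '\n')
        if I[2]>stop:break
    print('\nx',I[0],'foot',I[1],'lean',I[2].round(1),'lab',I[3],q.round(2));return q
E
python3 -c "
from fin import *
gen(state_q(),30,-2)"
```

```text
[-0.2, -0.0, -0.85] -0.5 [-0.2, -0.0, -0.85] -0.5 [-0.2, -0.05, -0.85] -0.5 [-0.2, -0.05, -0.85] -0.5 [-0.25, -0.5, -0.75] 0 [-0.25, -0.5, -0.75] 0 [-0.25, -0.5, -0.75] 0 [-0.25, -0.5, -0.75] 0 [-0.25, -0.5, -0.75] 0 [-0.25, -0.5, -0.75] 0
[-0.25, -0.5, -0.75] 0 [-0.25, -0.5, -0.75] 0 [-0.25, -0.5, -0.75] 0 [-0.3, -0.5, -0.75] 0 [-0.3, -0.55, -0.75] 0 [-0.3, -0.55, -0.75] 0 [-0.3, -0.55, -0.75] 0 [-0.3, -0.55, -0.75] 0 [-0.3, -0.55, -0.75] 0 [-0.3, -0.55, -0.7] 0
[-0.3, -0.6, -0.7] 0 [-0.3, -0.6, -0.7] 0 [-0.3, -0.6, -0.7] 0 [-0.3, -0.6, -0.7] 0 [-0.3, -0.6, -0.7] 0 [-0.3, -0.65, -0.65] 0 [-0.3, -0.65, -0.65] 0 [-0.35, -0.65, -0.65] 0 [-0.35, -0.65, -0.65] 0 [-0.35, -0.65, -0.65] 0

x [0.655 0.136 0.673] foot [0.7   0.13  0.492] lean 14.9 lab [0.957 0.134 0.257] [ 0.36  0.47  1.41 -0.17 -2.11 -0.67]
```

Request:
{"op": "drive_tool", "data": {"rows": [{"translation":[-0.2,0,-0.85],"turn":-0.5,"grip":1},{"translation":[-0.2,0,-0.85],"turn":-0.5,"grip":1},{"translation":[-0.2,-0.05,-0.85],"turn":-0.5,"grip":1},{"translation":[-0.2,-0.05,-0.85],"turn":-0.5,"grip":1},{"translation":[-0.25,-0.5,-0.75],"turn":0,"grip":1},{"translation":[-0.25,-0.5,-0.75],"turn":0,"grip":1},{"translation":[-0.25,-0.5,-0.75],"turn":0,"grip":1},{"translation":[-0.25,-0.5,-0.75],"turn":0,"grip":1},{"translation":[-0.25,-0.5,-0.75],"turn":0,"grip":1},{"translation":[-0.25,-0.5,-0.75],"turn":0,"grip":1}]}}

```text
time: 37.75
ee_pos: [0.6249, 0.1517, 0.5428]
orientation: [[-0.151, -0.985, 0.088], [-0.959, 0.168, 0.227], [-0.238, -0.05, -0.97]]
contact_force: [0.7, 0.8, -6.1]
gripper_width: 0.0267
grasp_force: 59.9
```

Request:
{"op": "drive_tool", "data": {"rows": [{"translation":[-0.25,-0.5,-0.75],"turn":0,"grip":1},{"translation":[-0.25,-0.5,-0.75],"turn":0,"grip":1},{"translation":[-0.25,-0.5,-0.75],"turn":0,"grip":1},{"translation":[-0.3,-0.5,-0.75],"turn":0,"grip":1},{"translation":[-0.3,-0.55,-0.75],"turn":0,"grip":1},{"translation":[-0.3,-0.55,-0.75],"turn":0,"grip":1},{"translation":[-0.3,-0.55,-0.75],"turn":0,"grip":1},{"translation":[-0.3,-0.55,-0.75],"turn":0,"grip":1},{"translation":[-0.3,-0.55,-0.75],"turn":0,"grip":1},{"translation":[-0.3,-0.55,-0.7],"turn":0,"grip":1}]}}

```text
time: 38.75
ee_pos: [0.6531, 0.1452, 0.6299]
orientation: [[-0.145, -0.972, 0.183], [-0.95, 0.189, 0.249], [-0.277, -0.137, -0.951]]
contact_force: [0.2, -0.2, -6.9]
gripper_width: 0.0263
grasp_force: 59.9
```

```bash
python3 -c "
from fin import *
q=state_q();I=info(q);print('x',I[0],'foot',I[1],'lean',I[2].round(1),'lab',I[3])
gen(q,60)"
```

```text
x [0.653 0.145 0.63 ] foot [0.675 0.134 0.445] lean 7.7 lab [0.977 0.166 0.134]
[-0.3, -0.6, -0.7] 0 [-0.3, -0.6, -0.7] 0 [-0.3, -0.6, -0.7] 0 [-0.3, -0.6, -0.7] 0 [-0.3, -0.6, -0.65] 0 [-0.3, -0.65, -0.65] 0 [-0.3, -0.65, -0.65] 0 [-0.35, -0.65, -0.65] 0 [-0.35, -0.65, -0.65] 0 [-0.35, -0.65, -0.65] 0
[-0.35, -0.65, -0.6] 0 [-0.35, -0.7, -0.6] 0 [-0.35, -0.7, -0.6] 0 [-0.35, -0.7, -0.6] 0 [-0.35, -0.7, -0.55] 0 [-0.35, -0.7, -0.55] 0 [-0.35, -0.7, -0.55] 0 [-0.35, -0.7, -0.55] 0 [-0.35, -0.75, -0.55] 0 [-0.35, -0.75, -0.5] 0
[-0.35, -0.75, -0.5] 0 [-0.35, -0.75, -0.5] 0 [-0.4, -0.75, -0.5] 0 [-0.4, -0.75, -0.45] 0 [-0.4, -0.75, -0.45] 0 [-0.4, -0.75, -0.45] 0 [-0.4, -0.8, -0.45] 0 [-0.4, -0.8, -0.4] 0 [-0.4, -0.8, -0.4] 0 [-0.4, -0.8, -0.4] 0
[-0.4, -0.8, -0.4] 0 [-0.4, -0.8, -0.35] 0 [-0.4, -0.8, -0.35] 0 [-0.4, -0.8, -0.35] 0 [-0.4, -0.8, -0.3] 0 [-0.4, -0.8, -0.3] 0 [-0.4, -0.85, -0.3] 0 [-0.4, -0.85, -0.3] 0 [-0.4, -0.85, -0.25] 0 [-0.4, -0.85, -0.25] 0
[-0.4, -0.85, -0.25] 0 [-0.4, -0.85, -0.25] 0 [-0.4, -0.85, -0.2] 0 [-0.4, -0.85, -0.2] 0 [-0.4, -0.85, -0.2] 0 [-0.4, -0.85, -0.15] 0 [-0.4, -0.85, -0.15] 0 
x [0.735 0.128 0.829] foot [0.864 0.135 0.694] lean 45.6 lab [ 0.706 -0.028  0.708] [ 0.37  0.41  1.41 -0.03 -1.64 -0.64]
```

Model tracks well; continue the push.

Request:
{"op": "drive_tool", "data": {"rows": [{"translation":[-0.3,-0.6,-0.7],"turn":0,"grip":1},{"translation":[-0.3,-0.6,-0.7],"turn":0,"grip":1},{"translation":[-0.3,-0.6,-0.7],"turn":0,"grip":1},{"translation":[-0.3,-0.6,-0.7],"turn":0,"grip":1},{"translation":[-0.3,-0.6,-0.65],"turn":0,"grip":1},{"translation":[-0.3,-0.65,-0.65],"turn":0,"grip":1},{"translation":[-0.3,-0.65,-0.65],"turn":0,"grip":1},{"translation":[-0.35,-0.65,-0.65],"turn":0,"grip":1},{"translation":[-0.35,-0.65,-0.65],"turn":0,"grip":1},{"translation":[-0.35,-0.65,-0.65],"turn":0,"grip":1}]}}

```text
time: 39.75
ee_pos: [0.6617, 0.1378, 0.6694]
orientation: [[-0.133, -0.942, 0.308], [-0.936, 0.221, 0.273], [-0.325, -0.252, -0.912]]
contact_force: [0.1, -0.9, -6.8]
gripper_width: 0.0267
grasp_force: 60.0
```

Request:
{"op": "drive_tool", "data": {"rows": [{"translation":[-0.35,-0.65,-0.6],"turn":0,"grip":1},{"translation":[-0.35,-0.7,-0.6],"turn":0,"grip":1},{"translation":[-0.35,-0.7,-0.6],"turn":0,"grip":1},{"translation":[-0.35,-0.7,-0.6],"turn":0,"grip":1},{"translation":[-0.35,-0.7,-0.55],"turn":0,"grip":1},{"translation":[-0.35,-0.7,-0.55],"turn":0,"grip":1},{"translation":[-0.35,-0.7,-0.55],"turn":0,"grip":1},{"translation":[-0.35,-0.7,-0.55],"turn":0,"grip":1},{"translation":[-0.35,-0.75,-0.55],"turn":0,"grip":1},{"translation":[-0.35,-0.75,-0.5],"turn":0,"grip":1}]}}

```text
time: 40.75
ee_pos: [0.678, 0.1335, 0.7096]
orientation: [[-0.112, -0.893, 0.436], [-0.92, 0.258, 0.293], [-0.374, -0.368, -0.851]]
contact_force: [0.5, -0.3, -7.0]
gripper_width: 0.0263
grasp_force: 60.0
```

Request:
{"op": "drive_tool", "data": {"rows": [{"translation":[-0.35,-0.75,-0.5],"turn":0,"grip":1},{"translation":[-0.35,-0.75,-0.5],"turn":0,"grip":1},{"translation":[-0.4,-0.75,-0.5],"turn":0,"grip":1},{"translation":[-0.4,-0.75,-0.45],"turn":0,"grip":1},{"translation":[-0.4,-0.75,-0.45],"turn":0,"grip":1},{"translation":[-0.4,-0.75,-0.45],"turn":0,"grip":1},{"translation":[-0.4,-0.8,-0.45],"turn":0,"grip":1},{"translation":[-0.4,-0.8,-0.4],"turn":0,"grip":1},{"translation":[-0.4,-0.8,-0.4],"turn":0,"grip":1},{"translation":[-0.4,-0.8,-0.4],"turn":0,"grip":1}]}}

```text
time: 41.75
ee_pos: [0.6997, 0.1341, 0.7513]
orientation: [[-0.083, -0.825, 0.56], [-0.903, 0.3, 0.308], [-0.422, -0.48, -0.77]]
contact_force: [0.1, -0.3, -6.7]
gripper_width: 0.0263
grasp_force: 60.0
```

```bash
python3 -c "
from fin import *
q=state_q();I=info(q);print('x',I[0],'foot',I[1],'lean',I[2].round(1),'lab',I[3])
gen(q,60)
from h import *
im=snap('scene','s8');snap('top','t8');
from neck import *
for n in('scene','top'):
  for d in bot.cut_out(n,'slim_bottle'):print(n,np.round(d['rect']),round(d['confidence'],2))
  print('pred foot,neck',proj(n,[I[1]]))
"
```

```text
x [0.7   0.134 0.752] foot [0.792 0.136 0.59 ] lean 31.5 lab [0.852 0.052 0.52 ]
[-0.4, -0.8, -0.4] 0 [-0.4, -0.8, -0.35] 0 [-0.4, -0.8, -0.35] 0 [-0.4, -0.8, -0.35] 0 [-0.4, -0.8, -0.3] 0 [-0.4, -0.85, -0.3] 0 [-0.4, -0.85, -0.3] 0 [-0.4, -0.85, -0.3] 0 [-0.4, -0.85, -0.25] 0 [-0.4, -0.85, -0.25] 0
[-0.4, -0.85, -0.25] 0 [-0.4, -0.85, -0.2] 0 [-0.4, -0.85, -0.2] 0 [-0.4, -0.85, -0.2] 0 [-0.4, -0.85, -0.2] 0 [-0.4, -0.85, -0.15] 0 [-0.4, -0.85, -0.15] 0 
x [0.742 0.13  0.827] foot [0.872 0.136 0.693] lean 45.8 lab [ 0.702 -0.028  0.712] [ 0.38  0.41  1.41 -0.03 -1.63 -0.64]
scene [605.   8.  60.  16.] 0.92
pred foot,neck [[611.9588   8.4222]]
top [341. 140.  40.  51.] 0.31
pred foot,neck [[177.6194 -21.9743]]
```

Request:
{"op": "drive_tool", "data": {"rows": [{"translation":[-0.4,-0.8,-0.4],"turn":0,"grip":1},{"translation":[-0.4,-0.8,-0.35],"turn":0,"grip":1},{"translation":[-0.4,-0.8,-0.35],"turn":0,"grip":1},{"translation":[-0.4,-0.8,-0.35],"turn":0,"grip":1},{"translation":[-0.4,-0.8,-0.3],"turn":0,"grip":1},{"translation":[-0.4,-0.85,-0.3],"turn":0,"grip":1},{"translation":[-0.4,-0.85,-0.3],"turn":0,"grip":1},{"translation":[-0.4,-0.85,-0.3],"turn":0,"grip":1},{"translation":[-0.4,-0.85,-0.25],"turn":0,"grip":1},{"translation":[-0.4,-0.85,-0.25],"turn":0,"grip":1}]}}

```text
time: 42.95
ee_pos: [0.7259, 0.1325, 0.7953]
orientation: [[-0.046, -0.737, 0.675], [-0.884, 0.344, 0.316], [-0.465, -0.582, -0.667]]
contact_force: [0.2, 0.3, -6.8]
gripper_width: 0.0268
grasp_force: 60.0
```

```bash
cat > pose.py <<'E'
from fin import *
from neck import *
# compare silhouette of the held slim bottle with the wrist/scene mask, fitting grip slip (2 rotations)
def msil(n,c,Rr,f):
    m=np.zeros((400,640),np.uint8)
    P=[proj(n,np.array([f+Rr@[r*np.cos(a),r*np.sin(a),z] for a in np.linspace(0,6.28,20)]),c).astype(np.float32) for r,z in SLIM]
    for a,b in zip(P,P[1:]): cv2.fillConvexPoly(m,cv2.convexHull(np.vstack([a,b])).clip(-2000,2000).astype(int),1)
    return m>0
def check(n):
    q=state_q();x,E=fk(q);Rr=E@Eg.T;c=bot.calibration(n);bot.snapshot(n)
    ds=bot.cut_out(n,'slim_bottle');print(n,[(np.round(d['rect']).tolist(),round(d['confidence'],2)) for d in ds])
    if not ds:return
    g=np.array([foot[0],foot[1],.24-(.01-foot[2]-.01)*0]);gp=x-.056*E[:,2]  # pivot at grasp point
    res=[]
    for d in ds[:2]:
      m=d['pixels'];ys,xs=np.nonzero(m);win=np.zeros_like(m);win[max(0,ys.min()-12):ys.max()+12,max(0,xs.min()-12):xs.max()+12]=1
      for a in np.arange(-16,17,4):
        for b in np.arange(-16,17,4):
          S=Ro.from_rotvec(np.deg2rad(a)*E[:,0]+np.deg2rad(b)*E[:,1]).as_matrix()
          f=gp+S@(x+Rr@foot-gp);h=msil(n,c,S@Rr,f)
          vis=h&win if n=='wrist' else h
          res.append((round((m&h).sum()/max(1,(m|vis).sum()),3),a,b,np.degrees(np.arccos((S@Rr)[2,2])).round(1)))
    res.sort(key=lambda r:-r[0]);print(res[:5],[r for r in res if r[1]==0 and r[2]==0])
E
python3 - <<'E'
from pose import *
q=state_q();I=info(q);print('x',I[0],'foot',I[1],'lean',I[2].round(1),'lab',I[3])
q=gen(q,20,stop=44.8)
check('wrist');check('scene')
E
```

```text
x [0.7259 0.1327 0.7959] foot [0.8413 0.1371 0.6493] lean 40.1 lab [0.7682 0.0046 0.6402]
[-0.4, -0.85, -0.25] 0 [-0.4, -0.85, -0.2] 0 [-0.4, -0.85, -0.2] 0 [-0.4, -0.85, -0.2] 0 [-0.4, -0.85, -0.2] 0 [-0.4, -0.85, -0.15] 0 
x [0.7416 0.1308 0.8229] foot [0.8693 0.1363 0.6871] lean 45.2 lab [ 0.7099 -0.024   0.7039] [ 0.38  0.42  1.41 -0.03 -1.64 -0.64]
wrist [([325.0, 210.0, 72.0, 226.0], 0.77)]
[(np.float64(0.764), np.int64(0), np.int64(0), np.float64(40.1)), (np.float64(0.737), np.int64(0), np.int64(-4), np.float64(42.0)), (np.float64(0.712), np.int64(0), np.int64(4), np.float64(38.4)), (np.float64(0.687), np.int64(0), np.int64(8), np.float64(37.1)), (np.float64(0.674), np.int64(0), np.int64(12), np.float64(36.1))] [(np.float64(0.764), np.int64(0), np.int64(0), np.float64(40.1))]
scene []
```

Request:
{"op": "drive_tool", "data": {"rows": [{"translation":[-0.4,-0.85,-0.25],"turn":0,"grip":1},{"translation":[-0.4,-0.85,-0.2],"turn":0,"grip":1},{"translation":[-0.4,-0.85,-0.2],"turn":0,"grip":1},{"translation":[-0.4,-0.85,-0.2],"turn":0,"grip":1},{"translation":[-0.4,-0.85,-0.2],"turn":0,"grip":1},{"translation":[-0.4,-0.85,-0.15],"turn":0,"grip":1},{"translation":[0,0,0],"turn":0,"grip":1},{"translation":[0,0,0],"turn":0,"grip":1},{"translation":[0,0,0],"turn":0,"grip":1},{"translation":[0,0,0],"turn":0,"grip":1}]}}

```text
time: 44.15
ee_pos: [0.7426, 0.1308, 0.8218]
orientation: [[-0.02, -0.677, 0.736], [-0.873, 0.371, 0.317], [-0.488, -0.636, -0.598]]
contact_force: [-0.0, 0.4, -7.3]
gripper_width: 0.0269
grasp_force: 60.0
```

Run:
```python
from fin import *
q=state_q();I=info(q);print('x',I[0],'foot',I[1],'lean',I[2].round(1),'lab',I[3],q)
plan(q,[(I[0]+[-.14,0,-.30],0)],grip=1,v=.8)
```

```text
x [0.743 0.131 0.822] foot [0.87  0.136 0.687] lean 45.2 lab [ 0.709 -0.024  0.704] [ 0.376  0.416  1.407 -0.025 -1.632 -0.638]
--
{"translation": [0.35, 0.7, 0.2], "turn": 0.0, "grip": 1}, {"translation": [0.35, 0.7, 0.2], "turn": 0.0, "grip": 1}, {"translation": [0.35, 0.7, 0.2], "turn": 0.0, "grip": 1}, {"translation": [0.35, 0.7, 0.2], "turn": 0.0, "grip": 1}, {"translation": [0.35, 0.7, 0.2], "turn": 0.0, "grip": 1}, {"translation": [0.35, 0.7, 0.2], "turn": 0.0, "grip": 1}, {"translation": [0.35, 0.7, 0.2], "turn": 0.0, "grip": 1}, {"translation": [0.35, 0.7, 0.2], "turn": 0.0, "grip": 1}, {"translation": [0.35, 0.7, 0.2], "turn": 0.0, "grip": 1}, {"translation": [0.35, 0.7, 0.15], "turn": 0.0, "grip": 1}, --
{"translation": [0.4, 0.7, 0.2], "turn": 0.0, "grip": 1}, {"translation": [0.4, 0.7, 0.2], "turn": 0.0, "grip": 1}, {"translation": [0.35, 0.7, 0.15], "turn": 0.0, "grip": 1}, {"translation": [0.4, 0.7, 0.2], "turn": 0.0, "grip": 1}, {"translation": [0.4, 0.7, 0.15], "turn": 0.0, "grip": 1}, {"translation": [0.35, 0.7, 0.2], "turn": 0.0, "grip": 1}, {"translation": [0.25, 0.41, 0.1], "turn": 0.0, "grip": 1}, {"translation": [0.0, 0.0, 0.0], "turn": 0, "grip": 1}, {"translation": [0.0, 0.0, 0.0], "turn": 0, "grip": 1}, {"translation": [0.0, 0.0, 0.0], "turn": 0, "grip": 1}, 
end [0.603 0.131 0.522] z [ 0.733  0.318 -0.602] y [-0.68   0.37  -0.633] q [ 0.528 -0.195 -0.221  0.161 -0.629 -0.858]
```

Request:
{"op": "drive_tool", "data": {"rows": [{"translation":[0.2,0.35,0.1],"turn":0,"grip":1},{"translation":[0.35,0.7,0.2],"turn":0,"grip":1},{"translation":[0.35,0.7,0.2],"turn":0,"grip":1},{"translation":[0.35,0.7,0.2],"turn":0,"grip":1},{"translation":[0.35,0.7,0.2],"turn":0,"grip":1},{"translation":[0.35,0.7,0.2],"turn":0,"grip":1},{"translation":[0.35,0.7,0.2],"turn":0,"grip":1},{"translation":[0.35,0.7,0.2],"turn":0,"grip":1},{"translation":[0.35,0.7,0.2],"turn":0,"grip":1},{"translation":[0.35,0.7,0.2],"turn":0,"grip":1}]}}

```text
time: 45.15
ee_pos: [0.6622, 0.1346, 0.645]
orientation: [[-0.021, -0.678, 0.735], [-0.872, 0.371, 0.318], [-0.489, -0.634, -0.599]]
contact_force: [0.5, 1.1, -8.0]
gripper_width: 0.0265
grasp_force: 60.0
```

Request:
{"op": "drive_tool", "data": {"rows": [{"translation":[0.35,0.7,0.2],"turn":0,"grip":1},{"translation":[0.35,0.7,0.2],"turn":0,"grip":1},{"translation":[0.35,0.7,0.2],"turn":0,"grip":1},{"translation":[0.35,0.7,0.2],"turn":0,"grip":1},{"translation":[0.35,0.7,0.2],"turn":0,"grip":1},{"translation":[0.3,0.5,0.15],"turn":0,"grip":1},{"translation":[0.1,0.2,0.05],"turn":0,"grip":1},{"translation":[0,0,0],"turn":0,"grip":1},{"translation":[0,0,0],"turn":0,"grip":1},{"translation":[0,0,0],"turn":0,"grip":1}]}}

```text
time: 46.15
ee_pos: [0.6137, 0.1362, 0.5378]
orientation: [[-0.019, -0.675, 0.737], [-0.872, 0.372, 0.318], [-0.489, -0.637, -0.596]]
contact_force: [-0.1, 0.1, -6.9]
gripper_width: 0.0268
grasp_force: 60.0
```

Run:
```python
from pose import *
s=bot.state();print(s['time'],s['gripper_width'],s['grasp_force'],np.abs(s['joint_velocities']).max())
q=state_q();I=info(q);print('x',I[0],'foot',I[1],'lean',I[2].round(1),'lab',I[3])
check('scene');check('wrist')
im=snap('scene','s9');c=bot.calibration('scene')
# label rotation about bottle axis
x,E=fk(q);Rr=E@Eg.T;f=I[1];lum=im.astype(float).mean(2);sat=np.ptp(im.astype(float),axis=2)
sl=msil('scene',c,Rr,f);m=(sl&(lum>75)&(sat<60)).astype(np.uint8)
k=cv2.connectedComponentsWithStats(m);i=1+np.argmax(k[2][1:,4]);m=k[1]==i;print('label px',m.sum(),k[3][i],'pred mid',proj('scene',[f+Rr@[.028*np.cos(psi),.028*np.sin(psi),.086]],c))
cam=-np.array(c['R']).T@c['t'];res=[]
for p in np.arange(-.5,.55,.04):
    P=[]
    for a in np.linspace(-57,57,40):
        t=p+np.deg2rad(a);n=Rr@[np.cos(t),np.sin(t),0];b=f+.028*n
        if (cam-b-Rr[:,2]*.086)@n>0:P+=[b+Rr[:,2]*.055,b+Rr[:,2]*.118]
    pp=proj('scene',P,c);h=np.zeros((400,640),np.uint8);cv2.fillPoly(h,[np.vstack([pp[0::2],pp[1::2][::-1]]).astype(int)],1);h=h>0
    l=Rr@[np.cos(p),np.sin(p),0];res.append((((h&m).sum()/(h|m).sum()).round(3),p.round(2),l.round(2).tolist()))
print(sorted(res,key=lambda r:-r[0])[:3])
for kk in('loose_bottle_1','stored_bottle','glass_1'):
  print(kk,[(np.round(d['rect']).tolist(),round(d['confidence'],2)) for d in bot.spot_in('scene',kk)])
```

```text
46.15 0.026751709308849406 60.00269813463092 0.006310174302896815
x [0.614  0.1365 0.5384] foot [0.7422 0.142  0.4029] lean 45.4 lab [ 0.7075 -0.0252  0.7063]
scene [([480.0, 66.0, 73.0, 131.0], 0.91)]
[(np.float64(0.94), np.int64(4), np.int64(0), np.float64(48.8)), (np.float64(0.917), np.int64(0), np.int64(0), np.float64(45.4)), (np.float64(0.891), np.int64(-12), np.int64(-4), np.float64(37.5)), (np.float64(0.882), np.int64(8), np.int64(0), np.float64(52.3)), (np.float64(0.87), np.int64(-8), np.int64(-4), np.float64(40.7))] [(np.float64(0.917), np.int64(0), np.int64(0), np.float64(45.4))]
wrist [([326.0, 211.0, 74.0, 226.0], 0.58)]
[(np.float64(0.755), np.int64(0), np.int64(0), np.float64(45.3)), (np.float64(0.727), np.int64(0), np.int64(-4), np.float64(47.2)), (np.float64(0.707), np.int64(0), np.int64(4), np.float64(43.6)), (np.float64(0.688), np.int64(0), np.int64(8), np.float64(42.1)), (np.float64(0.674), np.int64(0), np.int64(12), np.float64(40.9))] [(np.float64(0.755), np.int64(0), np.int64(0), np.float64(45.3))]
label px 2188 [484.6773  54.835 ] pred mid [[492.4901  51.8546]]
[(np.float64(0.913), np.float64(0.02), [0.71, -0.03, 0.71]), (np.float64(0.899), np.float64(-0.02), [0.71, -0.06, 0.7]), (np.float64(0.889), np.float64(0.06), [0.7, 0.01, 0.71])]
loose_bottle_1 [([363.0, 158.0, 33.0, 80.0], 0.69), ([422.0, 132.0, 40.0, 76.0], 0.57)]
stored_bottle [([272.0, 158.0, 29.0, 26.0], 0.62), ([330.0, 171.0, 27.0, 83.0], 0.61)]
glass_1 [([315.0, 269.0, 45.0, 68.0], 0.81), ([243.0, 287.0, 53.0, 65.0], 0.71), ([144.0, 265.0, 73.0, 65.0], 0.62), ([479.0, 242.0, 69.0, 68.0], 0.6)]
```

```bash
python3 -c "
from cell import bot
print(bot.job_done())"
```

```text
the job is handed in; nothing more can be done
None
```

The job is handed in at about 46 s: both turned-down bottles are set down upright in the two empty carrier cells, and the slim bottle is held steady at about 45° with its label uppermost and its base about 0.40 m above the bar. (The reported tool point turned out to sit about 36 mm beyond the real fingertips, so the first two tries at the first bottle closed empty, the second with a light (about 5 N) touch; it stayed standing in place.)

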